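# Pack the drawplate in its stand and lock its hold-down

## Robot

A 7-joint arm with a two-finger parallel gripper is mounted at the origin on the work surface. World frame = base frame: x ahead of the robot, y to its left, z up, the work surface at z = 0. Lengths are in m, angles in rad, forces in N, time in s.
With the tool pointing down it reaches from about 0.425 to 0.925 m from the base axis. Payload 6.8 kg.
Tool frame: the origin (TCP) lies at the very end of the fingers, on their centre line; the grasp point (between the pads) lies 19 mm behind it; z points along the fingers, y is the line along which they close (so a half turn about z gives the same grasp; the last joint's range is limited). The gripper opens to 85 mm and grips with 20 to 120 N. Pads are 22 mm wide; open, the fingers measure 114 mm over their backs; the gripper's body (76 mm by 85 mm) begins 54 mm behind the grasp point. The pads swing forward as they close: fully open they stand 13 mm farther back than shut.
Start: joints at [-1.456, 0.477, 0.022, 1.555, -0.011, 1.109, -0.083], TCP at [0.149, 0.658, 0.231] pointing down, gripper open.
Joint ranges: [-2.96, 2.96], [-0.34, 2.1], [-1.41, 1.46], [0.24, 2.44], [-1.37, 4.51], [0.17, 1.92], [-2.96, 2.96]. Speed limits (rad/s): [2.39, 2.39, 3.14, 3.14, 3.14, 3.14, 3.14].

## Interface

Orientations are given as a rotation vector (axis times angle).
In Python, from bench import monitor, optics, r gives the robot as it stands.
- The arm moves only by the shell command python3 -m crank 'ROWS' [OPENING] [FORCE]. ROWS is JSON, a list of rows, each a list of 2 entries, a list of its own where there are three numbers: the shift along the tool's x, y, z in cm, then the turn, a rotation vector about the tool's x, y, z in rad. A call has 1 to 5 rows; each row shifts and turns the commanded pose from where the row before left it, along the tool's axes as they then stand; what a row does not reach is not made up. A row lasts 1/10 s, in which the tool goes at most 50 mm and 8.59 degrees, less where a joint would pass 70% of its speed; a pose out of reach is approached as far as the arm can. A call is refused whole if a number of a shift passes 5 or a number of a turn 0.15, either way. A call with a gripper value outside its range is refused whole. OPENING is the finger opening in cm, from 0 to 8.54, set as the call begins (- or left out, the last holds). The fingers move at their own pace and stop on an object; FORCE is the grip in N (left out, the last holds). Time passes only in rows, so rows that do not move let the fingers close. It gives the time, the measured TCP pose, the force, the opening and the grip force at its end, in the units of the state.
- monitor.get_obs(): the state, without advancing time (a new reading comes with each control period).
- optics.grab_frame(name): name is "scene" or "top"; returns (picture, depth): 384x512x3 uint8, red, green, blue; 384x512 float32, m along the optical axis (not along the pixel's ray), 0 where there is no reading.
- optics.camera_model(name): a dict with "vertical_fov" (degrees; the focal length in pixels is half the picture's height over the tangent of half this angle, whatever the lens; pixels are square), "cx", "cy" (the principal point, pixels), "R" (3x3) and "t" (3): a world point X has camera coordinates R X + t. Camera axes: x right, y down, z forward; pixel columns grow to the right and rows downward; lengths in m; the calibration is good to about 2 mm. A picture is of the moment at which its call begins. camera_model takes no time and is no camera call.
- r.hand_in(): hands the job in; it is judged then, once.
The state is a dict: "clock": time; "joints": joint angles; "qvel": joint speeds; "tau": joint torques, N m; "tcp_pos": TCP position; "orientation": TCP orientation; "contact_force": force on the tool from outside, world axes, zero at the start; "moment": the same for the moment, N m; "grip_width": finger opening in m; "gripper_force": force on a finger pad.
Only numpy, scipy, OpenCV 4.12 (cv2) and the standard library are available. Lean on these libraries where they do the work, as an engineer would, in place of code of your own. Each camera call takes 0.05 s, during which the arm holds its last target. There are 200 camera calls.

## Task

Push the drawplate along its channel in the green stand up against the plunger housing, then fill the gap at its free end snugly with the right two packers, stood upright and right down on the floor without forcing, and leave the other packers in their blocks. Then press the spring plunger down so that its toe comes over the plate, and slide the brass keeper fully home to trap it. Do not knock the other things on the bench about.

Things in the scene. Friction and masses are not known exactly. Their poses are not given: they have to be found in the camera images.
- stand: Green cast drawplate stand, fixed to the bench, 228 mm long (its y axis), up to 108 mm wide (x). Origin on the bench under its middle, z up. In its frame (mm): base 10 thick; the drawplate stands in a channel along y at x = 0 between cheeks (top z = 34, y = -41 to 56); packing gap beyond it at the +y end; plunger housing at the -y end, y = -112 to -42, top z = 44.
- pocket (a point): Centre of the floor of the packing gap (stand frame 0, 78.15, 10 mm), axes as the stand's. With the plate home the gap runs 20.3 mm along the stand's y, from the plate's free end (y = 68, top z = 54) to the stand's end wall (y = 88.3, wall 15 thick, 62 wide, top z = 40), and 44 mm along x between two side lugs (top z = 32).
- drawplate: Steel drawplate, 8 mm thick (x), 110 mm long (y), 44 mm tall (z), rows of small dark holes; loose, stands on its long edge in the stand's channel (0.8 mm free each side), at the start up to 12 mm short of the plunger housing in +y; home, it runs from y = -42 to 68 mm in the stand frame and its top is 54 mm above the bench. Origin: centre of its underside, 10 mm above the bench.
- plunger (a joint): Downward travel of the spring plunger in m: 0 = up, 0.0155 = hard stop. Its spring lifts it with about 3 N at the top, 9 N at the stop; it rises again when let go unless trapped. Pressed past 0.014, the keeper's tongue can pass over its ledge; let go then, it rests against the tongue at about 0.014.
- pad_top (a point): Centre of the top face of the plunger's ribbed steel thumb pad, 44 mm along the stand's x, 30 mm along y; 82 mm above the bench at (0, -75) mm in the stand frame with the plunger up; moves down with it. A hold-down toe reaches from it in +y over the drawplate's end (toe top 2.5 mm below the pad). At its -x end is a 10 mm ledge, 18 mm lower, that the keeper's tongue traps.
- keeper (a joint): Slide of the brass keeper in m: 0 = open, 0.0145 = fully home. It moves along the stand's +x, with about 1.5 N of friction (some 3 N more when it bears on the ledge). With the plunger up it is blocked after 2 mm; from about 0.003 it traps a pressed plunger.
- tab (a point): Middle of the inner face (towards the pad) of the keeper's upright brass thumb tab, 6 mm thick (x), 28 mm wide (y), top 86 mm above the bench: 4 mm above the raised pad, 19.5 mm above the fully pressed pad. At keeper 0 the face is 25 mm in +x from the pad's centre. Push it in +x; fingertips that hold the pad down can slide along the pad and push it.
- packer6: Brass packer, a flat plate 6 mm thick (along its y axis), 40 mm wide (x) and 70 mm tall (z), lower edges bevelled (4.5 mm high, 1.5 mm in on each face), a dark spot near the top. Origin: centre of its underside. At the start it stands upright in block6, its foot 5 mm above the bench. About 140 g.
- packer9: Aluminium (pale grey) packer, a flat plate 9 mm thick (along its y axis), 40 mm wide (x) and 70 mm tall (z), lower edges bevelled (4.5 mm high, 2 mm in on each face), a dark spot near the top. Origin: centre of its underside. At the start it stands upright in block9, its foot 5 mm above the bench. About 70 g.
- packer13: Copper (reddish) packer, a flat plate 13 mm thick (along its y axis), 40 mm wide (x) and 70 mm tall (z), lower edges bevelled (4.5 mm high, 2 mm in on each face), a dark spot near the top. Origin: centre of its underside. At the start it stands upright in block13, its foot 5 mm above the bench. About 310 g.
- packer16: Black plastic packer, a flat plate 16 mm thick (along its y axis), 40 mm wide (x) and 70 mm tall (z), lower edges bevelled (4.5 mm high, 2 mm in on each face), a dark spot near the top. Origin: centre of its underside. At the start it stands upright in block16, its foot 5 mm above the bench. About 70 g.
- jar: Bystander: glass jar with a copper-coloured lid, 54 mm across, 88 mm tall; origin under its centre. The tallest loose thing.
- cup: Bystander: small steel cup, 44 mm across, 22 mm tall.
- ring_box: Bystander: small cardboard box, 58 x 48 x 30 mm.
- hammer: Bystander: small hammer lying on the bench, 220 mm long.
- graver: Bystander: hand tool with a handle, lying, 160 mm long.
- band: Bystander: brass finger ring lying flat, 23 mm across, 7 mm high.
- pliers: Bystander: red-handled pliers lying on the bench, 145 mm long.
- block6: Light wooden block, 54 (x) x 36 (y) x 25 mm, fixed, with an upright slot along x, 5 mm above the bench at its floor, in which packer6 stands. Origin under its centre.
- block9: Light wooden block, 54 (x) x 36 (y) x 25 mm, fixed, with an upright slot along x, 5 mm above the bench at its floor, in which packer9 stands. Origin under its centre.
- block13: Light wooden block, 54 (x) x 36 (y) x 25 mm, fixed, with an upright slot along x, 5 mm above the bench at its floor, in which packer13 stands. Origin under its centre.
- block16: Light wooden block, 54 (x) x 36 (y) x 25 mm, fixed, with an upright slot along x, 5 mm above the bench at its floor, in which packer16 stands. Origin under its centre.

How it is judged:
By the outcome, as a careful person would: the job done as asked, in the order asked, and still so for the second after the job is handed in, with the robot touching nothing.
It also fails if it takes over 67 s, if anything falls off the work surface, if the arm or the gripper's body presses on something with over 40 N, if the wrist force passes 120 N, or if a joint passes its speed limit or range.

## Working session

There is one attempt and no reset: what is moved stays moved. The work goes in short steps, Python scripts to look and compute and a shell command to move; the robot and the scene stay as the last step left them, time stands still between calls to the robot, and variables do not carry over. Pictures are saved under pics/ and viewed, at most 10 in all, crops included, and the job is handed in when it is done.

```bash
ls; mkdir -p pics
python3 - <<'E'
from bench import monitor, optics, r
import cv2, numpy as np
o=monitor.get_obs()
for k,v in o.items(): print(k,np.round(v,4))
for n in ("scene","top"):
    p,d=optics.grab_frame(n); m=optics.camera_model(n)
    print(n,{k:np.round(v,4).tolist() for k,v in m.items()}, (d>0).mean())
    cv2.imwrite(f"pics/{n}0.png",p[:,:,::-1]); np.savez(f"{n}0.npz",p=p,d=d)
E
```

```text
pics
clock 0.0
joints [-1.4561  0.4778  0.0223  1.5565 -0.0115  1.1093 -0.0831]
qvel [ 0.0009 -0.0011  0.0013  0.0004 -0.0022  0.0003 -0.0013]
tau [ 6.00000e-04 -5.96427e+01  1.60810e+00 -2.81198e+01  1.25000e-02
  9.10000e-03 -0.00000e+00]
tcp_pos [0.149  0.6577 0.2303]
orientation [-3.4920e-01 -3.1221e+00  3.0000e-03]
contact_force [ 0.1954 -0.2531  0.6015]
moment [-0.0235  0.0014 -0.0259]
gripper_force 0.0
grip_width 0.0854
scene {'vertical_fov': 56.6817, 'cx': 253.4541, 'cy': 192.8716, 'R': [[-0.8595, 0.5109, -0.0156], [0.3373, 0.5441, -0.7683], [-0.384, -0.6656, -0.6399]], 't': [0.5337, -0.127, 1.156]} 0.9959055582682291
top {'vertical_fov': 42.8093, 'cx': 258.3677, 'cy': 186.1987, 'R': [[0.0255, -0.9994, 0.0235], [-0.9925, -0.0281, -0.1193], [0.1199, -0.0203, -0.9926]], 't': [-0.0547, 0.6001, 1.4964]} 0.9959259033203125
```

View pics/scene0.png

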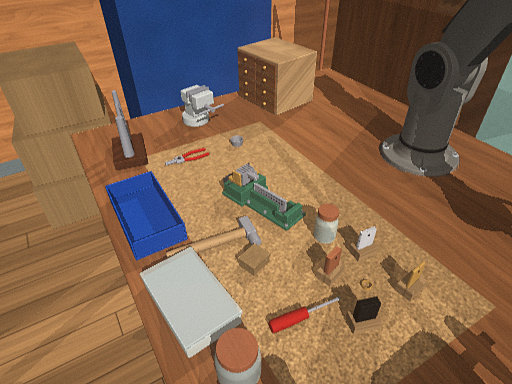

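View pics/top0.png

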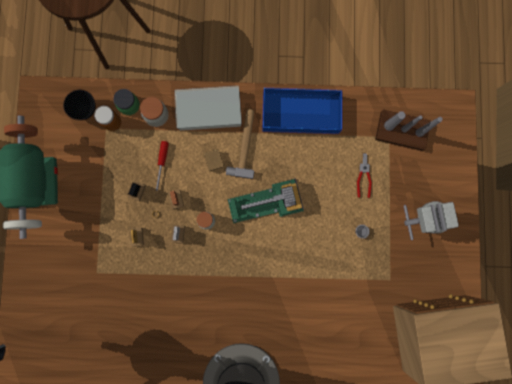

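Run:
```python
import cv2, numpy as np
t=np.load("top0.npz")['p'][:,:,::-1]; s=np.load("scene0.npz")['p'][:,:,::-1]
def c(im,x,y,w,h,W,H): return cv2.resize(im[y:y+h,x:x+w],(W,H),interpolation=cv2.INTER_CUBIC)
a=np.hstack([c(t,220,170,90,60,400,267),c(s,215,155,95,80,400,267)])
b=np.hstack([c(t,125,175,95,75,400,316),c(s,310,200,120,132,400,316)])
cv2.imwrite("pics/comp1.png",np.vstack([a,b]))
```

```text
(no output)
```

View pics/comp1.png

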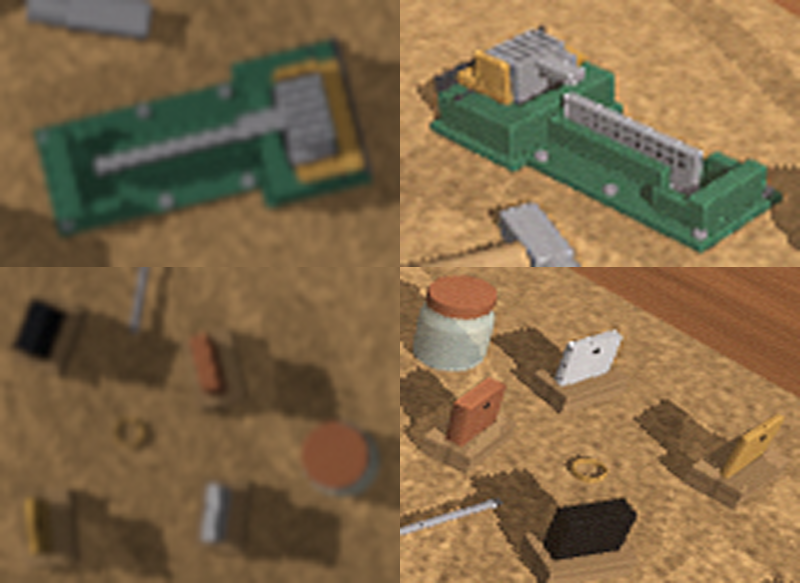

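```bash
cat > h.py <<'E'
import numpy as np, cv2
from bench import monitor, optics, r
def cam(n):
    m=optics.camera_model(n); return 192/np.tan(np.radians(m['vertical_fov']/2)),m['cx'],m['cy'],np.array(m['R']),np.array(m['t'])
def cloud(n,d):
    f,cx,cy,R,t=cam(n); v,u=np.mgrid[:384,:512]
    P=np.stack([(u-cx)/f*d,(v-cy)/f*d,d],-1)-t
    return P@R
def ray(n,uv,z):
    f,cx,cy,R,t=cam(n); uv=np.atleast_2d(uv).astype(float)
    D=np.c_[(uv-[cx,cy])/f,np.ones(len(uv))]@R; C=-t@R
    return C+D*((z-C[2])/D[:,2])[:,None]
def proj(n,X):
    f,cx,cy,R,t=cam(n); Y=np.atleast_2d(X)@R.T+t
    return Y[:,:2]/Y[:,2:]*f+[cx,cy]
E
python3 - <<'E'
from h import *
for n in("scene","top"):
    f,cx,cy,R,t=cam(n); print(n,"C",np.round(-t@R,3))
    z=np.load(n+"0.npz"); P=cloud(n,z['d'])
    ok=(z['d']>0)&(P[...,2]>.03)&(P[...,2]<.1)&(P[...,0]>.25)&(P[...,0]<.75)&(P[...,1]>-.35)&(P[...,1]<.55)
    flat=(z['d']>0)&(abs(P[...,2])<.012)&(P[...,0]>.3)&(P[...,0]<.6)&(P[...,1]>-.3)&(P[...,1]<.4); print("mat z",P[flat][:,2].mean(),P[flat][:,2].std())
    k,L,st,c=cv2.connectedComponentsWithStats(ok.astype(np.uint8))
    for i in range(1,k):
        if st[i,4]<12: continue
        q=P[L==i]; (mx,my),(w,h),a=cv2.minAreaRect((q[:,:2]*1000).astype(np.float32))
        print(st[i].tolist(),"rgb",z['p'][L==i].mean(0).round(),"rect",np.round([mx,my,w,h,a],1),"z",np.percentile(q[:,2]*1000,[5,50,95]).round(1))
E
```

```text
scene C [0.946 0.566 0.651]
mat z 0.0019537364416160425 0.0019041906882932109
[223, 163, 64, 46, 1240] rgb [113. 117. 100.] rect [557.6 -74.  102.8 185.2  15.3] z [33.  47.  83.7]
[275, 200, 27, 20, 196] rgb [ 77. 114.  85.] rect [531.1  25.6  62.9  41.5  15.7] z [30.9 38.5 42.1]
[315, 203, 24, 33, 639] rgb [163. 130. 105.] rect [493.1 126.8  51.   51.1  88.5] z [34.6 71.4 90. ]
[357, 226, 20, 22, 266] rgb [192. 185. 182.] rect [448.9 212.7  11.2  42.1  84.1] z [32.8 57.8 76.4]
[238, 243, 31, 25, 342] rgb [162. 127.  85.] rect [683.9 108.9  58.5  48.6  17.8] z [30.1 31.2 32.7]
[324, 246, 18, 27, 281] rgb [153.  93.  62.] rect [557.  223.   41.8  13.8  16.7] z [33.4 63.5 76.6]
[407, 261, 19, 25, 179] rgb [174. 130.  68.] rect [436.1 339.9  42.2   6.4   8.5] z [33.7 61.4 76.5]
[353, 296, 28, 25, 486] rgb [44. 35. 28.] rect [579.2 347.4  17.   41.4  70.5] z [33.9 64.8 76.6]
top C [ 0.417 -0.007  1.558]
mat z 0.0005082959148229676 0.0037734885285667617
[205, 152, 10, 19, 63] rgb [112.  89.  60.] rect [677.8 119.5  26.6  59.3  85.3] z [30.1 33.4 37.9]
[213, 159, 9, 10, 26] rgb [113.  90.  61.] rect [669.7  92.8  15.5  33.3  52.3] z [30.5 32.5 35. ]
[242, 178, 62, 37, 1002] rgb [80. 86. 72.] rect [554.6 -77.6  99.5 182.8  16.4] z [32.5 51.5 84.3]
[128, 183, 13, 15, 119] rgb [27. 23. 20.] rect [576.6 341.6  21.6  39.4  73.1] z [34.2 70.8 77.8]
[170, 191, 9, 16, 87] rgb [109.  69.  46.] rect [552.8 223.5  42.7  21.9  17.9] z [33.9 71.7 77.6]
[230, 198, 12, 22, 111] rgb [45. 82. 63.] rect [529.   26.2  61.6  33.1  14.6] z [31.4 38.8 45. ]
[197, 212, 18, 18, 249] rgb [119.  80.  57.] rect [489.3 120.2  49.5  49.2   9.5] z [55.6 86.  91.3]
[173, 226, 7, 15, 70] rgb [108. 104. 102.] rect [448.9 208.4  11.7  43.1  88. ] z [33.4 71.3 77.7]
[130, 229, 7, 15, 72] rgb [96. 73. 38.] rect [435.6 343.2  43.5  19.2   9.9] z [35.3 62.7 76.2]
```

Run:
```python
from h import *
def show(nm,q,z=None):
    if len(q)<6: print(nm,len(q)); return
    r_=cv2.minAreaRect((q[:,:2]*1000).astype(np.float32)); b=cv2.boxPoints(r_)
    e=b[1]-b[0] if np.linalg.norm(b[1]-b[0])>np.linalg.norm(b[2]-b[1]) else b[2]-b[1]
    w=np.linalg.svd(q[:,:2]-q[:,:2].mean(0),full_matrices=False)[2][0]
    print(nm,len(q),"c",np.round(r_[0],1),"size",np.round(sorted(r_[1]),1),"longdir",np.round(np.degrees(np.arctan2(e[1],e[0]))%180,1),"pca",np.round(np.degrees(np.arctan2(w[1],w[0]))%180,1),"mean",np.round(q.mean(0)*1000,1))
for n in("scene","top"):
    z=np.load(n+"0.npz"); P=cloud(n,z['d']); p=z['p'].astype(int); H=cv2.cvtColor(z['p'],cv2.COLOR_RGB2HSV)
    X,Y,Z=P[...,0],P[...,1],P[...,2]; print(n)
    st=(X>.48)&(X<.64)&(Y>-.19)&(Y<.07)&(z['d']>0)
    green=(H[...,0]>60)&(H[...,0]<95)&(H[...,1]>70)
    grey=(H[...,1]<60)
    brass=(H[...,0]>12)&(H[...,0]<28)&(H[...,1]>140)
    a=np.radians(15.5); ys=(X-.557)*-np.sin(a)+(Y+.07)*np.cos(a)
    pl=st&grey&(Z>.040)&(Z<.058)&(ys>-.05)&(ys<.09); show("plate",P[pl])
    show("plate top",P[pl&(Z>.051)])
    show("pad",P[st&grey&(Z>.078)&(Z<.09)])
    show("tab",P[st&(brass)&(Z>.055)&(Z<.095)])
    show("wall top",P[st&green&(Z>.036)&(Z<.046)&(Y>0)])
    show("green all",P[st&green&(Z>.004)])
    show("hous top",P[st&green&(Z>.041)&(Z<.048)&(Y<-.06)])
    for k,(x,y) in dict(p6=(.436,.34),p9=(.449,.211),p13=(.556,.223),p16=(.578,.345)).items():
        m=(abs(X-x)<.03)&(abs(Y-y)<.03)&(z['d']>0)
        show(k,P[m&(Z>.035)&(Z<.09)]); show(k+" top",P[m&(Z>.0715)&(Z<.09)]);
```

```text
scene
plate 261 c [543.8 -55.7] size [ 49.1 138. ] longdir 113.8 pca 106.9 mean [555.  -49.3  49.8]
plate top 124 c [561.6 -47.8] size [ 34.1 134. ] longdir 102.2 pca 107.9 mean [554.1 -47.5  54.3]
pad 160 c [ 572.9 -111.2] size [47.4 60.9] longdir 90.6 pca 105.1 mean [ 571.6 -116.2   82.3]
tab 99 c [ 570.1 -137. ] size [46.  79.4] longdir 16.3 pca 3.3 mean [ 599.7 -121.7   69.5]
wall top 107 c [528.6  39.1] size [14.2 59.6] longdir 15.6 pca 14.9 mean [530.2  40.4  40.2]
green all 1348 c [553.1 -57.2] size [106.4 226.7] longdir 106.1 pca 112.3 mean [568.4 -37.7  24.6]
hous top 201 c [ 574.1 -125.8] size [68.7 97.3] longdir 14.8 pca 175.1 mean [ 585.8 -107.4   44.4]
p6 164 c [436.1 339.9] size [ 6.4 42.2] longdir 8.5 pca 6.5 mean [440.6 341.8  61.5]
p6 top 58 c [436.5 340.3] size [ 6.1 39.7] longdir 10.1 pca 9.4 mean [437.5 340.4  75.1]
p9 241 c [448.9 212.7] size [11.2 42.1] longdir 174.1 pca 172.3 mean [451.7 214.7  60. ]
p9 top 70 c [449.  212.7] size [10.9 40.5] longdir 173.0 pca 176.0 mean [450.1 213.3  75.3]
p13 262 c [557. 223.] size [13.8 41.8] longdir 16.7 pca 10.9 mean [561.
[... 977 characters left out ...]
.6 336.9] size [ 7.2 39.4] longdir 9.7 pca 7.6 mean [434.9 335.7  61.1]
p6 top 23 c [434.3 337.2] size [ 6.9 38.8] longdir 3.1 pca 7.4 mean [434.6 336.8  75. ]
p9 67 c [449.2 209.1] size [14.7 41.6] longdir 166.9 pca 174.5 mean [447.7 208.   65.1]
p9 top 35 c [448.3 209.5] size [ 8.7 36.7] longdir 174.1 pca 173.7 mean [449.2 209.5  74.9]
p13 81 c [555.2 220.1] size [14.  40.1] longdir 18.0 pca 15.4 mean [554.4 218.6  68.4]
p13 top 45 c [555.6 220.5] size [12.4 39.2] longdir 17.0 pca 15.7 mean [553.8 219.7  74.9]
p16 112 c [577.2 343.4] size [17.8 39.4] longdir 163.1 pca 160.8 mean [576.5 341.9  65.7]
p16 top 52 c [577.5 343.9] size [17.2 39.2] longdir 161.2 pca 160.7 mean [577.1 344.4  74.9]
```

Run:
```python
from h import *
for n,o in(("scene",(.5531,-.0572)),("top",(.551,-.0604))):
    z=np.load(n+"0.npz"); P=cloud(n,z['d']); H=cv2.cvtColor(z['p'],cv2.COLOR_RGB2HSV)
    a=np.radians(15.6); dx,dy=P[...,0]-o[0],P[...,1]-o[1]
    xs=(dx*np.cos(a)+dy*np.sin(a))*1000; ys=(-dx*np.sin(a)+dy*np.cos(a))*1000; Z=P[...,2]*1000
    st=(z['d']>0)&(abs(xs)<62)&(abs(ys)<125)
    green=(H[...,0]>60)&(H[...,0]<95)&(H[...,1]>70); grey=H[...,1]<70
    brass=(H[...,0]>12)&(H[...,0]<28)&(H[...,1]>140)
    def rg(nm,m):
        m=m&st
        if m.sum()<5: print(nm,m.sum());return
        print(nm,m.sum(),"x",np.percentile(xs[m],[0,3,50,97,100]).round(1),"y",np.percentile(ys[m],[0,3,50,97,100]).round(1),"z",np.median(Z[m]).round(1))
    print(n)
    dz=1.0 if n=="scene" else 3.5
    rg("wall",green&(abs(Z-40.2)<dz)&(ys>80)); rg("hous",green&(abs(Z-44.4)<dz)&(ys<-30)); rg("base",green&(abs(Z-10.3)<dz+1))
    rg("cheek+x",green&(abs(Z-34)<dz)&(ys<62)&(ys>-35)&(xs>5)); rg("cheek-x",green&(abs(Z-34)<dz)&(ys<62)&(ys>-35)&(xs<-5))
    rg("platetop",grey&(abs(Z-54.3)<dz)&(ys>-30)); rg("plate",grey&(Z>38)&(Z<57)&(ys>-30)); rg("pad",grey&(abs(Z-82.3)<dz)&(ys<-55)); rg("toe",grey&(Z>74)&(ys>-58)&(ys<-20))
    rg("tab",brass&(Z>75));
```

```text
scene
wall 55 x [-22.6 -22.2   2.4  30.7  31.4] y [ 92.2  92.4  99.4 105.7 106.3] z 40.3
hous 120 x [-45.7 -44.2  31.8  48.2  49.2] y [-106.2 -102.   -51.4  -40.   -37.9] z 44.5
base 357 x [-50.2 -20.1  31.7  51.8  53.5] y [-112.9  -90.1   18.1  111.6  112.9] z 10.7
cheek+x 42 x [ 6.5  7.1 12.9 16.1 16.5] y [-32.2 -27.1  14.2  57.5  58.3] z 34.2
cheek-x 0
platetop 52 x [-4.3 -2.5  2.4  6.4  6.6] y [-28.9 -25.4  24.2  73.5  74.3] z 54.4
plate 227 x [-4.3 -2.1  4.   6.6 32. ] y [-29.9 -27.3  27.1  74.6  93.2] z 50.0
pad 51 x [-21.1 -20.    0.1  22.4  23. ] y [-86.6 -85.8 -71.8 -57.4 -56.2] z 82.5
toe 74 x [-18.4 -12.6   3.6  17.   23. ] y [-57.9 -57.8 -44.2 -25.7 -25.1] z 79.8
tab 35 x [27.3 29.  31.6 33.5 33.5] y [-85.5 -85.2 -71.5 -59.6 -59.5] z 83.1
top
wall 68 x [-28.5 -27.    0.5  30.5  31.9] y [ 88.8  91.7  98.1 105.2 105.3] z 39.3
hous 138 x [-49.8 -49.1  -9.5  47.6  48.7] y [-104.8 -100.   -51.5  -39.3  -38.3] z 44.0
base 483 x [-50.  -33.7  -2.5  39.1  49.8] y [-96.6 -38.2  30.3 106.5 110.3] z 10.1
cheek+x 29 x [11.2 11.3 13.7 16.  16.1] y [-26.6 -24.1  15.4  54.5  57. ] z 33.3
cheek-x 48 x [-12.3 -11.7  -8.3  -5.4  -5.3] y [-34.2 -32.    9.9  54.1  57. ] z 33.5
platetop 56 x [-2.3 -1.5  2.1  5.9  6.1] y [-22.8 -20.3  22.7  70.9  73.1] z 53.7
plate 88 x [-27.7  -2.2   1.9   6.3  13.2] y [-29.1 -23.8  24.9  71.4 102.9] z 51.8
pad 103 x [-19.8 -18.4   1.7  22.   23.7] y [-87.2 -85.8 -70.6 -57.2 -55.4] z 82.2
toe 55 x [-16.6  -8.    2.5  10.   20.8] y [-58.  -57.4 -43.  -26.1 -25.3] z 78.8
tab 13 x [29.4 29.5 30.8 33.2 33.5] y [-84.2 -84.1 -72.2 -60.5 -59.4] z 85.6
```

```bash
cat >> h.py <<'E'
from scipy.spatial.transform import Rotation as Ro
YAW=15.6; O=np.array([.5526,-.0555])
def stand(x,y):  # mm -> world m
    a=np.radians(YAW); return O+np.array([x*np.cos(a)-y*np.sin(a),x*np.sin(a)+y*np.cos(a)])/1000
def instand(p):
    a=np.radians(YAW); d=(np.array(p[:2])-O)*1000; return np.array([d[0]*np.cos(a)+d[1]*np.sin(a),-d[0]*np.sin(a)+d[1]*np.cos(a),p[2]*1000])
def plan(pos,yaw,n=1):
    o=monitor.get_obs(); R=Ro.from_rotvec(o['orientation']); a=np.radians(yaw)
    T=Ro.from_matrix(np.array([[-np.sin(a),np.cos(a),0],[np.cos(a),np.sin(a),0],[0,0,-1]]))
    w=(R.inv()*T).as_rotvec(); dp=(np.array(pos)-o['tcp_pos'])*100/n
    print("at",o['tcp_pos'].round(4),"turn/row",(w/n).round(3))
    for i in range(n): print((Ro.from_rotvec(w/n*i).inv()*R.inv()).apply(dp).round(2).tolist())
def st():
    o=monitor.get_obs(); R=Ro.from_rotvec(o['orientation']); y=R.as_matrix()[:,1]
    print("t",o['clock'],"stand",instand(o['tcp_pos']).round(1),"tcp",np.round(o['tcp_pos'],4),"yaw",np.degrees(np.arctan2(y[1],y[0])).round(1),"tilt",R.as_matrix()[:2,2].round(3),"F",np.round(o['contact_force'],1),"w",round(o['grip_width'],4),"gf",round(o['gripper_force'],1),"q",np.round(o['joints'],2))
E
python3 -c "
from h import *
plan([*stand(0,96),.2],15.6,20)"
```

```text
at [0.1491 0.6578 0.2304] turn/row [-0.     0.     0.054]
[-2.53, -2.61, 0.16]
[-2.66, -2.47, 0.16]
[-2.79, -2.32, 0.16]
[-2.91, -2.17, 0.16]
[-3.03, -2.01, 0.16]
[-3.13, -1.84, 0.16]
[-3.23, -1.67, 0.15]
[-3.31, -1.5, 0.15]
[-3.39, -1.32, 0.15]
[-3.45, -1.13, 0.15]
[-3.51, -0.95, 0.15]
[-3.55, -0.76, 0.15]
[-3.59, -0.56, 0.15]
[-3.61, -0.37, 0.15]
[-3.63, -0.18, 0.15]
[-3.63, 0.02, 0.15]
[-3.63, 0.21, 0.15]
[-3.61, 0.41, 0.15]
[-3.58, 0.6, 0.15]
[-3.55, 0.79, 0.15]
```

```bash
python3 -m crank '[[[-2.5,-2.6,0.16],[0,0,0.054]],[[-2.7,-2.5,0.16],[0,0,0.054]],[[-2.8,-2.3,0.16],[0,0,0.054]],[[-2.9,-2.2,0.16],[0,0,0.054]],[[-3.0,-2.0,0.16],[0,0,0.054]]]' 0 20
python3 -m crank '[[[-3.1,-1.8,0.16],[0,0,0.054]],[[-3.2,-1.7,0.16],[0,0,0.054]],[[-3.3,-1.5,0.16],[0,0,0.054]],[[-3.4,-1.3,0.16],[0,0,0.054]],[[-3.5,-1.1,0.16],[0,0,0.054]]]'
python3 -m crank '[[[-3.5,-0.9,0.16],[0,0,0.054]],[[-3.6,-0.8,0.16],[0,0,0.054]],[[-3.6,-0.6,0.16],[0,0,0.054]],[[-3.6,-0.4,0.16],[0,0,0.054]],[[-3.6,-0.2,0.16],[0,0,0.054]]]'
python3 -m crank '[[[-3.6,0,0.16],[0,0,0.054]],[[-3.6,0.2,0.16],[0,0,0.054]],[[-3.6,0.4,0.16],[0,0,0.054]],[[-3.6,0.6,0.16],[0,0,0.054]],[[-3.5,0.8,0.16],[0,0,0.054]]]'
python3 -c "
from h import *
st(); plan([*stand(0,96),.048],15.6,5)"
```

```text
clock: 0.6
tcp_pos: [0.2438, 0.5014, 0.2229]
orientation: [-0.77, -3.046, 0.001]
contact_force: [-0.1, 0.2, 0.2]
grip_width: 0.0123
gripper_force: 0.0
clock: 1.1
tcp_pos: [0.3381, 0.3466, 0.2151]
orientation: [-1.172, -2.914, 0.001]
contact_force: [-0.4, -0.4, -0.1]
grip_width: 0.0002
gripper_force: 0.0
clock: 1.6
tcp_pos: [0.4314, 0.1908, 0.2071]
orientation: [-1.554, -2.73, 0.0]
contact_force: [0.7, 0.8, 0.1]
grip_width: -0.0001
gripper_force: 0.0
clock: 2.1
tcp_pos: [0.5245, 0.036, 0.1991]
orientation: [-1.907, -2.496, 0.0]
contact_force: [-0.5, 0.4, -0.3]
grip_width: 0.0
gripper_force: 0.0
t 2.1 stand [ -2.4  95.7 199.1] tcp [0.5245 0.036  0.1991] yaw 15.2 tilt [-0.  0.] F [-0.5  0.4 -0.3] w 0.0 gf 0.0 q [-0.63  0.29  0.54  1.97 -0.19  0.93  0.27]
at [0.5245 0.036  0.1991] turn/row [-0.    -0.    -0.001]
[0.01, 0.05, 3.02]
[0.01, 0.05, 3.02]
[0.01, 0.05, 3.02]
[0.01, 0.05, 3.02]
[0.01, 0.05, 3.02]
```

```bash
python3 -m crank '[[[0,0.05,3.1],[0,0,0]],[[0,0.05,3.1],[0,0,0]],[[0,0.05,3.1],[0,0,0]],[[0,0.05,3.1],[0,0,-0.005]],[[0,0.05,3.0],[0,0,0]]]'
python3 -m crank '[[[-0.5,0,0],[0,0,0]],[[-0.5,0,0],[0,0,0]],[[-0.2,0,0],[0,0,0]],[[-0.1,0,0],[0,0,0]]]'; python3 -c "
from h import *
st()"
python3 -m crank '[[[-0.1,0,0],[0,0,0]],[[-0.1,0,0],[0,0,0]]]' | grep -E 'tcp|cont'
python3 -m crank '[[[-0.1,0,0],[0,0,0]]]' | grep -E 'tcp|cont'
python3 -c "
from h import *
st()"
```

```text
clock: 2.6
tcp_pos: [0.5262, 0.0381, 0.0438]
orientation: [-1.898, -2.503, 0.001]
contact_force: [0.6, 0.3, -0.4]
grip_width: 0.0004
gripper_force: 0.0
clock: 3.0
tcp_pos: [0.5309, 0.025, 0.0466]
orientation: [1.899, 2.501, 0.002]
contact_force: [-0.3, 0.1, 0.9]
grip_width: 0.0001
gripper_force: 0.0
t 3.0 stand [ 0.7 83.4 46.6] tcp [0.5309 0.025  0.0466] yaw 15.6 tilt [0.002 0.   ] F [-0.3  0.1  0.9] w 0.0001 gf 0.0 q [-0.49  0.53  0.41  2.06 -0.36  0.61  0.45]
tcp_pos: [0.5309, 0.0245, 0.046]
contact_force: [-1.4, 3.5, 1.2]
tcp_pos: [0.531, 0.0236, 0.0457]
contact_force: [-0.8, 2.9, 2.0]
t 3.3 stand [ 0.5 82.  45.7] tcp [0.531  0.0236 0.0457] yaw 15.7 tilt [0.    0.001] F [-0.8  2.9  2. ] w -0.0002 gf 1.4 q [-0.48  0.54  0.41  2.06 -0.36  0.61  0.45]
```

```bash
for i in 1; do python3 -m crank '[[[-0.1,0,0],[0,0,0]],[[-0.1,0,0],[0,0,0]]]' | grep -E 'tcp|cont'; done
python3 -m crank '[[[-0.1,0,0],[0,0,0]]]' | grep -E 'tcp|cont'; python3 -m crank '[[[-0.1,0,0],[0,0,0]]]' | grep -E 'tcp|cont'
python3 -m crank '[[[-0.05,0,0],[0,0,0]]]' | grep -E 'tcp|cont'; python3 -c "
from h import *
st()"
```

```text
tcp_pos: [0.5315, 0.021, 0.0454]
contact_force: [-0.7, 2.9, 2.7]
tcp_pos: [0.5316, 0.0204, 0.0453]
contact_force: [-2.0, 6.7, 3.7]
tcp_pos: [0.5316, 0.0203, 0.0453]
contact_force: [-2.4, 8.8, 4.0]
tcp_pos: [0.5316, 0.0203, 0.0453]
contact_force: [-3.7, 8.6, 6.2]
t 3.8 stand [ 0.2 78.7 45.3] tcp [0.5316 0.0203 0.0453] yaw 15.7 tilt [-0.001  0.002] F [-3.7  8.6  6.2] w -0.0002 gf 4.6 q [-0.47  0.54  0.41  2.06 -0.37  0.62  0.46]
```

```bash
python3 -m crank '[[[0.8,0,0],[0,0,0]],[[0.7,0,-2.0],[0,0,0]],[[0,0,-3.5],[0,0,0]],[[0,0,-3.5],[0,0,0]],[[0,0,-3],[0,0,0]]]' 6.2 | grep -E 'tcp|cont'
python3 -c "
from h import *
st(); plan([.5562,.2219,.16],16,5)"
```

```text
tcp_pos: [0.5281, 0.0319, 0.1666]
contact_force: [2.0, -0.9, 0.4]
t 4.3 stand [-1.000e-01  9.070e+01  1.666e+02] tcp [0.5281 0.0319 0.1666] yaw 15.6 tilt [ 0.001 -0.001] F [ 2.  -0.9  0.4] w 0.0622 gf 0.0 q [-0.61  0.34  0.53  2.   -0.23  0.86  0.32]
at [0.5281 0.0319 0.1666] turn/row [ 0.     0.    -0.001]
[3.51, 1.56, 0.13]
[3.51, 1.57, 0.13]
[3.51, 1.57, 0.13]
[3.5, 1.58, 0.13]
[3.5, 1.58, 0.13]
```

```bash
python3 -m crank '[[[3.5,1.56,0.1],[0,0,0]],[[3.5,1.56,0.1],[0,0,-0.003]],[[3.5,1.57,0.1],[0,0,-0.003]],[[3.5,1.58,0.1],[0,0,0]],[[3.5,1.58,0.1],[0,0,0]]]' | grep -E 'tcp|cont'
python3 -m crank '[[[0,0,0],[0,0,0]],[[0,0,3],[0,0,0]],[[0,0,3],[0,0,0]]]' | grep -E 'tcp|cont'
python3 -c "
from h import *
st(); plan([.5562,.2219,.040],16,3)
p,d=optics.grab_frame('scene'); cv2.imwrite('pics/a.png',cv2.resize(p[150:300,250:450,::-1],(800,600),interpolation=cv2.INTER_CUBIC))"
```

```text
tcp_pos: [0.5561, 0.2232, 0.16]
contact_force: [0.2, 0.3, 0.1]
tcp_pos: [0.5568, 0.2221, 0.1]
contact_force: [0.0, -0.2, -0.3]
t 5.1 stand [ 78.7 266.3 100. ] tcp [0.5568 0.2221 0.1   ] yaw 16.0 tilt [ 0.003 -0.   ] F [ 0.  -0.2 -0.3] w 0.0623 gf 0.0 q [-0.81  0.54  0.43  1.88 -0.31  0.79  0.07]
at [0.5568 0.2221 0.1   ] turn/row [ 0.001  0.    -0.   ]
[-0.0, -0.02, 2.0]
[-0.0, -0.02, 2.0]
[-0.0, -0.02, 2.0]
```

View pics/a.png

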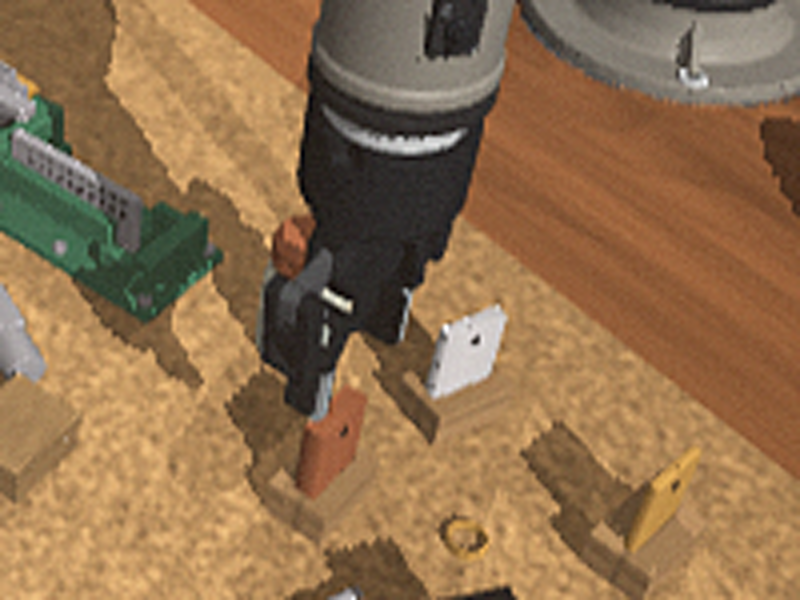

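```bash
python3 -m crank '[[[0,-0.02,2],[0,0,0]],[[0,-0.02,2],[0,0,0]],[[0,-0.02,2],[0,0,0]]]' | grep -E 'tcp|cont'
python3 -m crank '[[[0,0,0],[0,0,0]],[[0,0,0],[0,0,0]],[[0,0,0],[0,0,0]],[[0,0,0],[0,0,0]]]' 3 40
python3 -c "
from h import *
st()"
```

```text
tcp_pos: [0.5557, 0.2213, 0.0401]
contact_force: [0.5, -0.2, -0.5]
clock: 5.85
tcp_pos: [0.5558, 0.2221, 0.0412]
orientation: [1.891, 2.508, 0.001]
contact_force: [0.3, -1.4, -2.1]
grip_width: 0.0391
gripper_force: 43.6
t 5.85 stand [ 77.7 266.5  41.2] tcp [0.5558 0.2221 0.0412] yaw 16.0 tilt [0.001 0.   ] F [ 0.3 -1.4 -2.1] w 0.0391 gf 43.6 q [-0.77  0.62  0.39  1.9  -0.36  0.68  0.11]
```

```bash
python3 -m crank '[[[0,0,-1.5],[0,0,0]],[[0,0,-2.5],[0,0,0]],[[0,0,-3],[0,0,0]],[[0,0,-3],[0,0,0]],[[0,0,-2],[0,0,0]]]' | grep -E 'tcp|cont|width'
python3 -c "
from h import *
st(); plan([*stand(0,77.5),.16],15.6,6)"
```

```text
tcp_pos: [0.556, 0.2225, 0.1639]
contact_force: [1.3, 0.5, -3.9]
grip_width: 0.0391
t 6.35 stand [ 78.  266.8 163.9] tcp [0.556  0.2225 0.1639] yaw 16.0 tilt [0.002 0.002] F [ 1.3  0.5 -3.9] w 0.0391 gf 43.9 q [-0.84  0.45  0.48  1.84 -0.26  0.91  0.03]
at [0.556  0.2225 0.1639] turn/row [ 0.    -0.     0.001]
[-3.15, -1.32, 0.06]
[-3.15, -1.32, 0.06]
[-3.15, -1.31, 0.06]
[-3.15, -1.31, 0.06]
[-3.15, -1.31, 0.06]
[-3.15, -1.3, 0.06]
```

```bash
python3 -m crank '[[[-3.15,-1.32,0.06],[0,0,0.001]],[[-3.15,-1.32,0.06],[0,0,0.001]],[[-3.15,-1.31,0.06],[0,0,0.001]],[[-3.15,-1.31,0.06],[0,0,0.001]],[[-3.15,-1.31,0.06],[0,0,0.001]]]' | grep -E 'tcp|cont|width'
python3 -m crank '[[[-3.15,-1.3,0.06],[0,0,0.001]],[[0,0,3],[0,0,0]],[[0,0,0],[0,0,0]]]' | grep -E 'tcp|cont|width'
cat >> h.py <<'E'
OS=np.array([.5532,-.0539])
def held(hlo,hhi,smin=90,smax=256,box=60):
    """held packer: coloured points near TCP in the scene view, stand coords with the scene's own origin"""
    p,d=optics.grab_frame('scene'); P=cloud('scene',d); H=cv2.cvtColor(p,cv2.COLOR_RGB2HSV)
    tc=instand(monitor.get_obs()['tcp_pos']); a=np.radians(YAW); D=(P[...,:2]-OS)*1000
    xs=D[...,0]*np.cos(a)+D[...,1]*np.sin(a)-tc[0]; ys=-D[...,0]*np.sin(a)+D[...,1]*np.cos(a)-tc[1]; Z=P[...,2]*1000-tc[2]
    m=(d>0)&(H[...,0]>=hlo)&(H[...,0]<=hhi)&(H[...,1]>=smin)&(H[...,1]<=smax)&(abs(xs)<26)&(abs(ys)<22)&(Z>-box)&(Z<45)
    print("n",m.sum(),"rel TCP x",np.percentile(xs[m],[2,50,98]).round(1),"y",np.percentile(ys[m],[2,10,50,90,98]).round(1),"z",np.percentile(Z[m],[2,98]).round(1))
    for lo in range(-60,40,10):
        q=m&(Z>=lo)&(Z<lo+10)
        if q.sum()>5: print(lo,q.sum(),"x",np.percentile(xs[q],[2,98]).round(1),"y",np.percentile(ys[q],[2,25,50,75,98]).round(1))
    return p
E
python3 -c "
from h import *
st(); held(2,14)"
```

```text
tcp_pos: [0.5348, 0.0516, 0.1587]
contact_force: [0.0, -0.3, -2.8]
grip_width: 0.0393
tcp_pos: [0.5288, 0.018, 0.1255]
contact_force: [-1.2, 0.6, -4.2]
grip_width: 0.0395
t 7.15 stand [ -3.1  77.2 125.5] tcp [0.5288 0.018  0.1255] yaw 15.5 tilt [-0.005 -0.   ] F [-1.2  0.6 -4.2] w 0.0395 gf 43.6 q [-0.55  0.41  0.5   2.02 -0.28  0.78  0.39]
n 280 rel TCP x [-20.8  -0.9  19. ] y [-6.8 -2.3  4.8  6.   6.4] z [-31.6  35.9]
-40 13 x [-15.2  18.5] y [-6.   3.3  3.8  5.   5.6]
-30 39 x [-17.4  19. ] y [-6.8  1.9  4.6  5.2  6.3]
-20 53 x [-21.   19.1] y [-6.8  3.6  4.7  5.4  6.3]
-10 37 x [-20.1  19.2] y [-7.1  4.3  4.7  5.4  5.9]
0 28 x [-20.6  12.4] y [3.9 4.7 5.4 5.8 6.3]
10 31 x [-21.3  13.5] y [3.8 4.9 5.1 5.7 6.3]
20 33 x [-20.9  18.4] y [3.9 4.8 5.3 5.7 9.5]
30 46 x [-20.6  12. ] y [-7.9 -1.6  2.6  4.5  6.8]
```

```bash
python3 -m crank '[[[0.1,0.31,0],[0,0,-0.001]],[[0,0,0],[0,0,0]],[[0,0,2],[0,0,0]],[[0,0,1.5],[0,0,0]],[[0,0,1],[0,0,0]]]' | grep -E 'tcp|cont|width'
python3 -c "
from h import *
st()"
python3 -m crank '[[[0,0,0.8],[0,0,0]],[[0,0,0.5],[0,0,0]],[[0,0,0.5],[0,0,0]]]' | grep -E 'tcp|cont|width'
python3 -c "
from h import *
st()"
```

```text
tcp_pos: [0.5342, 0.0218, 0.0815]
contact_force: [0.1, 0.8, -3.5]
grip_width: 0.0393
t 7.7 stand [ 3.  79.4 81.5] tcp [0.5342 0.0218 0.0815] yaw 15.8 tilt [0. 0.] F [ 0.1  0.8 -3.5] w 0.0393 gf 43.7 q [-0.52  0.48  0.46  2.04 -0.33  0.69  0.43]
tcp_pos: [0.5341, 0.0209, 0.0638]
contact_force: [-3.4, -1.7, 1.8]
grip_width: 0.0395
t 8.0 stand [ 2.7 78.6 63.8] tcp [0.5341 0.0209 0.0638] yaw 15.7 tilt [-0.  0.] F [-3.4 -1.7  1.8] w 0.0395 gf 44.2 q [-0.5   0.51  0.44  2.05 -0.35  0.65  0.45]
```

```bash
python3 -m crank '[[[0,0,-0.6],[0,0,0]],[[0,-0.3,0],[0,0,0]],[[0,0,0],[0,0,0]],[[0,0,0],[0,0,0]]]' | grep -E 'tcp|cont|width'
python3 -c "
from h import *
st(); held(2,14)"
```

```text
tcp_pos: [0.5312, 0.0201, 0.0701]
contact_force: [-0.2, 0.4, -3.4]
grip_width: 0.0395
t 8.4 stand [-0.2 78.5 70.1] tcp [0.5312 0.0201 0.0701] yaw 15.7 tilt [0.001 0.   ] F [-0.2  0.4 -3.4] w 0.0395 gf 43.7 q [-0.51  0.5   0.45  2.05 -0.34  0.66  0.44]
n 249 rel TCP x [-19.9  -0.5  20.4] y [-6.2 -2.4  5.5  6.5  7.1] z [-45.2  36.9]
-40 7 x [-10.8  19.4] y [-4.8 -0.5  3.8  4.   4.8]
-30 37 x [-18.8  19.9] y [-5.4  4.9  5.4  5.8  7.1]
-20 40 x [-18.8  21.2] y [-6.1  3.2  5.4  5.9  6.9]
-10 31 x [-17.6  19.9] y [-0.8  5.3  5.8  6.3  7. ]
0 26 x [-21.1  11.7] y [4.5 5.7 6.1 6.4 6.9]
10 25 x [-19.6  12.5] y [5.1 5.6 6.  6.5 6.8]
20 30 x [-18.3  13.7] y [4.6 5.4 5.7 6.2 7.2]
30 47 x [-19.9  13.5] y [-5.   0.1  3.4  5.4  6.6]
```

```bash
python3 -m crank '[[[0,0,0.7],[0,0,0]],[[0,0,0.5],[0,0,0]],[[0,0,0.4],[0,0,0]]]' | grep -E 'tcp|cont'
python3 -m crank '[[[0,0,0.3],[0,0,0]],[[0,0,0.2],[0,0,0]]]' | grep -E 'tcp|cont'
python3 -m crank '[[[0,0,0.1],[0,0,0]],[[0,0,0.1],[0,0,0]]]' | grep -E 'tcp|cont'
python3 -c "
from h import *
st()"
```

```text
tcp_pos: [0.5307, 0.02, 0.0529]
contact_force: [0.2, -0.3, -3.3]
tcp_pos: [0.5309, 0.0199, 0.0482]
contact_force: [0.4, 0.3, -3.3]
tcp_pos: [0.5311, 0.02, 0.0466]
contact_force: [-0.7, 0.1, -3.3]
t 9.15 stand [-0.4 78.5 46.6] tcp [0.5311 0.02   0.0466] yaw 15.7 tilt [ 0. -0.] F [-0.7  0.1 -3.3] w 0.0392 gf 43.7 q [-0.49  0.54  0.42  2.06 -0.37  0.62  0.46]
```

```bash
python3 -m crank '[[[-0.15,0,0],[0,0,0]],[[-0.15,0,0.05],[0,0,0]]]' | grep -E 'tcp|cont'
python3 -m crank '[[[-0.08,0,0],[0,0,0]]]' | grep -E 'tcp|cont'
python3 -m crank '[[[-0.05,0,0.05],[0,0,0]]]' | grep -E 'tcp|cont'
python3 -c "
from h import *
st()"
```

```text
tcp_pos: [0.532, 0.0171, 0.0463]
contact_force: [-1.1, 0.2, -3.2]
tcp_pos: [0.5322, 0.0161, 0.0463]
contact_force: [-0.9, 1.4, -3.0]
tcp_pos: [0.5324, 0.0157, 0.0458]
contact_force: [0.0, 0.8, -2.5]
t 9.55 stand [-0.3 74.  45.8] tcp [0.5324 0.0157 0.0458] yaw 15.7 tilt [0. 0.] F [ 0.   0.8 -2.5] w 0.039 gf 43.7 q [-0.48  0.54  0.42  2.06 -0.37  0.62  0.47]
```

```bash
python3 -m crank '[[[-0.05,0,0.05],[0,0,0]]]' | grep -E 'tcp|cont'
python3 -m crank '[[[-0.05,0,0.05],[0,0,0]]]' | grep -E 'tcp|cont'
python3 -m crank '[[[0,0,0.05],[0,0,0]]]' | grep -E 'tcp|cont'
python3 -c "
from h import *
st()"
```

```text
tcp_pos: [0.5323, 0.0158, 0.0452]
contact_force: [-0.9, 1.5, -1.5]
tcp_pos: [0.5324, 0.0157, 0.0451]
contact_force: [-4.0, 3.5, 10.2]
tcp_pos: [0.5325, 0.0157, 0.0451]
contact_force: [-4.4, 2.6, 15.2]
t 9.85 stand [-0.2 74.  45.1] tcp [0.5325 0.0157 0.0451] yaw 15.7 tilt [-0.001  0.002] F [-4.4  2.6 15.2] w 0.0391 gf 45.7 q [-0.47  0.54  0.42  2.06 -0.37  0.62  0.48]
```

```bash
python3 -m crank '[[[0,0,-0.08],[0,0,0]],[[0,0,-0.02],[0,0,0]]]' 5.4 | grep -E 'tcp|cont'
python3 -m crank '[[[0,0,0],[0,0,0]],[[0,0,-2],[0,0,0]],[[0,0,-4],[0,0,0]],[[0,0,-4],[0,0,0]],[[0,0,-2],[0,0,0]]]' | grep -E 'tcp|cont|width'
python3 -c "
from h import *
st(); th=np.radians(9.5); c=np.array([.4355,.3387])+.0075*np.array([-np.sin(th),np.cos(th)]);print(c); plan([*c,.165],9.5,10)"
```

```text
tcp_pos: [0.5331, 0.0148, 0.0456]
contact_force: [0.1, -0.3, 0.1]
tcp_pos: [0.534, 0.0145, 0.1682]
contact_force: [0.0, 0.7, 0.6]
grip_width: 0.0539
t 10.55 stand [  0.9  72.4 168.2] tcp [0.534  0.0145 0.1682] yaw 15.7 tilt [0.004 0.001] F [0.  0.7 0.6] w 0.0539 gf 0.0 q [-0.58  0.35  0.54  1.99 -0.24  0.86  0.36]
[0.43426214 0.34609714]
at [0.534  0.0145 0.1682] turn/row [0.    0.    0.011]
[3.46, -0.07, 0.03]
[3.46, -0.1, 0.03]
[3.46, -0.14, 0.03]
[3.46, -0.18, 0.03]
[3.46, -0.21, 0.03]
[3.45, -0.25, 0.03]
[3.45, -0.29, 0.03]
[3.45, -0.33, 0.03]
[3.44, -0.36, 0.03]
[3.44, -0.4, 0.03]
```

```bash
python3 -m crank '[[[3.5,-0.07,0.03],[0,0,0.011]],[[3.5,-0.1,0.03],[0,0,0.011]],[[3.5,-0.14,0.03],[0,0,0.011]],[[3.5,-0.18,0.03],[0,0,0.011]],[[3.5,-0.21,0.03],[0,0,0.011]]]' 6.2 | grep -E 'tcp|cont'
python3 -m crank '[[[3.5,-0.25,0.03],[0,0,0.011]],[[3.4,-0.3,0.03],[0,0,0.011]],[[3.4,-0.33,0.03],[0,0,0.011]],[[3.4,-0.36,0.03],[0,0,0.011]],[[3.4,-0.4,0.03],[0,0,0.01]]]' | grep -E 'tcp|cont'
python3 -m crank '[[[0,0,2],[0,0,0]],[[0,0,3],[0,0,0]],[[0,0,0],[0,0,0]]]' | grep -E 'tcp|cont'
python3 -c "
from h import *
st(); plan([.4343,.3461,.040],9.5,3)
p,d=optics.grab_frame('scene'); f=cv2.resize(p[190:340,330:450,::-1],(480,600),interpolation=cv2.INTER_CUBIC); 
np.savez('after13.npz',p=p,d=d); g=cv2.resize(p[160:240,240:305,::-1],(320,394),interpolation=cv2.INTER_CUBIC); g=np.vstack([g,np.zeros((206,320,3),np.uint8)]); cv2.imwrite('pics/b.png',np.hstack([f,g]))"
```

```text
tcp_pos: [0.4816, 0.1838, 0.1638]
contact_force: [1.8, 0.1, -0.0]
tcp_pos: [0.4321, 0.3483, 0.1622]
contact_force: [0.5, 0.4, -0.2]
tcp_pos: [0.4303, 0.3457, 0.1091]
contact_force: [-0.8, -1.0, -0.0]
t 11.85 stand [ -9.9 419.3 109.1] tcp [0.4303 0.3457 0.1091] yaw 9.5 tilt [-0.004 -0.005] F [-0.8 -1.  -0. ] w 0.062 gf 0.0 q [-1.13  0.46  0.43  1.98 -0.27  0.77 -0.37]
at [0.4303 0.3457 0.1091] turn/row [-0.002  0.001 -0.   ]
[0.0, 0.14, 2.3]
[-0.0, 0.14, 2.3]
[-0.0, 0.14, 2.3]
```

View pics/b.png

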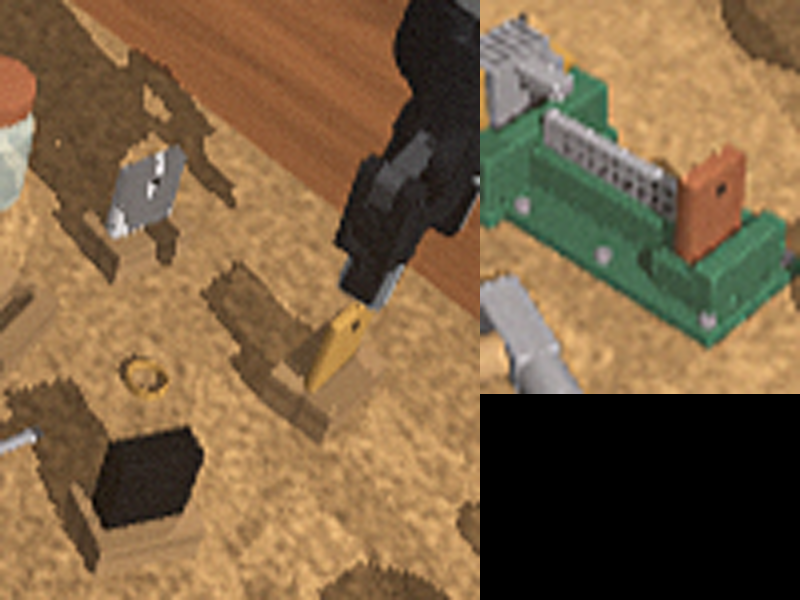

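```bash
python3 -m crank '[[[0,0.25,0],[0,0,0]],[[0,0,0],[0,0,0]],[[0,0,0],[0,0,0]]]' | grep -E 'tcp|cont'
python3 -c "
from h import *
st(); plan([.4343,.3461,.040],9.5,3)"
```

```text
tcp_pos: [0.4358, 0.3479, 0.1134]
contact_force: [0.0, -1.5, 0.0]
t 12.2 stand [ -4.  419.9 113.4] tcp [0.4358 0.3479 0.1134] yaw 9.4 tilt [0.001 0.002] F [ 0.  -1.5  0. ] w 0.0618 gf 0.0 q [-1.12  0.46  0.43  1.97 -0.27  0.77 -0.37]
at [0.4358 0.3479 0.1134] turn/row [ 0.001 -0.    -0.   ]
[-0.05, -0.06, 2.45]
[-0.05, -0.06, 2.45]
[-0.05, -0.06, 2.45]
```

```bash
python3 -m crank '[[[-0.05,-0.06,2.4],[0,0,0]],[[-0.05,-0.06,2.4],[0,0,0]],[[-0.05,-0.06,2.2],[0,0,0]],[[0,0,0],[0,0,0]],[[0,0,0],[0,0,0]]]' | grep -E 'tcp|cont'
python3 -c "
from h import *
st(); plan([.4343,.3461,.040],9.5,1)
p,d=optics.grab_frame('scene'); P=cloud('scene',d); H=cv2.cvtColor(p,cv2.COLOR_RGB2HSV)
m=(abs(P[...,0]-.436)<.03)&(abs(P[...,1]-.34)<.02)&(P[...,2]>.035)&(P[...,2]<.09)&(H[...,1]>130)&(H[...,0]>12)&(H[...,0]<28)
print(cv2.minAreaRect((P[m][:,:2]*1000).astype(np.float32)))"
```

```text
tcp_pos: [0.4338, 0.3459, 0.0429]
contact_force: [1.2, 1.2, 0.6]
t 12.7 stand [ -6.5 418.6  42.9] tcp [0.4338 0.3459 0.0429] yaw 9.4 tilt [0. 0.] F [1.2 1.2 0.6] w 0.0619 gf 0.0 q [-1.07  0.56  0.37  2.   -0.34  0.63 -0.32]
at [0.4338 0.3459 0.0429] turn/row [ 0.    -0.    -0.001]
[0.01, 0.05, 0.29]
((417.55645751953125, 336.69622802734375), (0.2066219598054886, 5.791175365447998), 12.519571304321289)
```

```bash
python3 -m crank '[[[0,0.04,0.25],[0,0,0]],[[0,0,0],[0,0,0]]]' | grep -E 'tcp|cont'
python3 -m crank '[[[0,0,0],[0,0,0]],[[0,0,0],[0,0,0]],[[0,0,0],[0,0,0]],[[0,0,0],[0,0,0]]]' 3 40 | grep -E 'tcp|cont|grip'
python3 -c "
from h import *
st()"
python3 -m crank '[[[0,0,-1.5],[0,0,0]],[[0,0,-2.5],[0,0,0]],[[0,0,-3],[0,0,0]],[[0,0,-3],[0,0,0]],[[0,0,-2.5],[0,0,0]]]' | grep -E 'tcp|cont|grip'
python3 -c "
from h import *
st(); plan([*stand(0,94),.165],15.6,10)"
```

```text
tcp_pos: [0.4343, 0.3464, 0.0405]
contact_force: [-0.1, 0.9, -1.0]
tcp_pos: [0.4341, 0.3462, 0.0403]
contact_force: [-0.6, 0.2, 5.6]
grip_width: 0.0392
gripper_force: 39.7
t 13.35 stand [ -6.1 418.8  40.3] tcp [0.4341 0.3462 0.0403] yaw 9.5 tilt [0.    0.001] F [-0.6  0.2  5.6] w 0.0392 gf 39.7 q [-1.07  0.57  0.37  2.01 -0.34  0.63 -0.31]
tcp_pos: [0.4338, 0.3456, 0.1669]
contact_force: [0.4, 1.0, -1.2]
grip_width: 0.0391
gripper_force: 41.4
t 13.85 stand [ -6.5 418.3 166.9] tcp [0.4338 0.3456 0.1669] yaw 9.4 tilt [0. 0.] F [ 0.4  1.  -1.2] w 0.0391 gf 41.4 q [-1.16  0.38  0.47  1.94 -0.22  0.88 -0.41]
at [0.4338 0.3456 0.1669] turn/row [ 0.    -0.    -0.011]
[-3.22, 0.41, 0.02]
[-3.22, 0.38, 0.02]
[-3.23, 0.34, 0.02]
[-3.23, 0.31, 0.02]
[-3.23, 0.27, 0.02]
[-3.23, 0.24, 0.02]
[-3.24, 0.2, 0.02]
[-3.24, 0.17, 0.02]
[-3.24, 0.13, 0.02]
[-3.24, 0.1, 0.02]
```

```bash
python3 -m crank '[[[-3.2,0.4,0.02],[0,0,-0.011]],[[-3.2,0.38,0.02],[0,0,-0.011]],[[-3.2,0.34,0.02],[0,0,-0.011]],[[-3.2,0.31,0.02],[0,0,-0.011]],[[-3.2,0.27,0.02],[0,0,-0.011]]]' | grep -E 'tcp|cont'
python3 -m crank '[[[-3.2,0.24,0.02],[0,0,-0.011]],[[-3.2,0.2,0.02],[0,0,-0.011]],[[-3.2,0.17,0.02],[0,0,-0.011]],[[-3.2,0.13,0.02],[0,0,-0.011]],[[-3.2,0.1,0.02],[0,0,-0.011]]]' | grep -E 'tcp|cont'
python3 -m crank '[[[-0.2,0,2],[0,0,0]],[[0,0,2],[0,0,0]],[[0,0,0],[0,0,0]],[[0,0,0],[0,0,0]],[[0,0,0],[0,0,0]]]' | grep -E 'tcp|cont'
python3 -c "
from h import *
st(); held(12,28,120)
plan([*stand(0,92.2),.125],15.6,1)"
```

```text
tcp_pos: [0.4802, 0.1903, 0.1644]
contact_force: [0.3, -0.5, -1.5]
tcp_pos: [0.5266, 0.0371, 0.1633]
contact_force: [0.7, 0.1, -2.2]
tcp_pos: [0.5279, 0.0368, 0.1238]
contact_force: [0.0, -0.5, -1.0]
t 15.35 stand [  1.   95.6 123.8] tcp [0.5279 0.0368 0.1238] yaw 15.8 tilt [0.001 0.   ] F [ 0.  -0.5 -1. ] w 0.0395 gf 41.3 q [-0.59  0.41  0.51  2.03 -0.28  0.77  0.36]
n 166 rel TCP x [-19.3  -7.2  19.7] y [-14.8  -8.3  -5.4  -4.4  -3.9] z [-46.3  35.6]
-50 7 x [-17.5   8.8] y [-20.1 -15.5 -14.9 -14.5 -13.3]
-40 9 x [-16.   18.5] y [-8.8 -6.2 -5.8 -5.4 -5.1]
-30 42 x [-20.2  19.6] y [-11.3  -6.1  -5.5  -5.1  -4.1]
-20 29 x [-19.1  20.1] y [-9.7 -5.9 -5.5 -5.1 -4.7]
-10 17 x [-17.9  20.2] y [-8.2 -6.  -5.2 -4.9 -4.2]
0 15 x [-20.9  -4.1] y [-6.1 -5.6 -5.2 -4.7 -3.9]
10 17 x [-18.8  -3.5] y [-5.7 -5.3 -4.8 -4.6 -3.9]
20 18 x [-18.9  11.7] y [-6.  -5.8 -5.3 -4.6  5.5]
30 12 x [-15.9  -6.1] y [-8.7 -6.2 -5.1 -4.7 -3.6]
at [0.528  0.0369 0.1238] turn/row [ 0.002 -0.     0.003]
[-0.34, -0.11, -0.12]
```

```bash
python3 -m crank '[[[-0.38,-0.12,0],[0,0,0.003]],[[0,0,0],[0,0,0]],[[0,0,0],[0,0,0]]]' | grep -E 'tcp|cont'
python3 -c "
from h import *
st()"
python3 -m crank '[[[0,0,0.5],[0,0,0]],[[0,0,0.5],[0,0,0]],[[0,0,0.5],[0,0,0]]]' | grep -E 'tcp|cont'
python3 -c "
from h import *
st()"
```

```text
tcp_pos: [0.5273, 0.0324, 0.123]
contact_force: [0.4, 0.4, -1.0]
t 15.7 stand [ -0.7  91.5 123. ] tcp [0.5273 0.0324 0.123 ] yaw 15.6 tilt [0. 0.] F [ 0.4  0.4 -1. ] w 0.0391 gf 41.3 q [-0.59  0.41  0.51  2.03 -0.28  0.77  0.37]
tcp_pos: [0.527, 0.0326, 0.107]
contact_force: [0.1, -0.1, -2.0]
t 16.0 stand [ -1.   91.7 107. ] tcp [0.527  0.0326 0.107 ] yaw 15.6 tilt [-0.001 -0.   ] F [ 0.1 -0.1 -2. ] w 0.0393 gf 41.3 q [-0.57  0.44  0.49  2.04 -0.3   0.74  0.38]
```

```bash
python3 -m crank '[[[0,0.05,0.7],[0,0,0]],[[0,0,0.7],[0,0,0]],[[0,0,0.7],[0,0,0]],[[0,0,0.5],[0,0,0]]]' | grep -E 'tcp|cont'
python3 -c "
from h import *
st(); held(12,28,120)"
python3 -m crank '[[[0,0,0.4],[0,0,0]]]' | grep -E 'tcp|cont'
python3 -m crank '[[[0,0,0.3],[0,0,0]]]' | grep -E 'tcp|cont'
python3 -m crank '[[[0,0,0.3],[0,0,0]]]' | grep -E 'tcp|cont'
python3 -c "
from h import *
st()"
```

```text
tcp_pos: [0.5273, 0.0326, 0.0808]
contact_force: [-0.3, -0.4, -1.3]
t 16.4 stand [-0.6 91.7 80.8] tcp [0.5273 0.0326 0.0808] yaw 15.6 tilt [-0.001 -0.   ] F [-0.3 -0.4 -1.3] w 0.0389 gf 41.3 q [-0.55  0.48  0.47  2.05 -0.33  0.68  0.41]
n 149 rel TCP x [-20.9  -6.4  21.2] y [-15.3  -9.4  -5.4  -4.3  -3.6] z [-42.9  35.4]
-50 6 x [-6.7 23.2] y [-15.  -12.6 -11.5 -11.1 -10.6]
-40 7 x [-12.8  15.8] y [-11.2  -6.8  -6.5  -6.3  -5.3]
-30 35 x [-19.2  21.4] y [-10.2  -6.3  -5.6  -5.   -4.1]
-20 26 x [-17.3  20.7] y [-14.8  -6.4  -5.4  -4.7  -4. ]
-10 18 x [-19.7  20.4] y [-13.3  -5.6  -5.4  -4.9  -3.8]
0 16 x [-21.   11.9] y [-17.3  -5.6  -5.2  -4.6  -3.9]
10 14 x [-18.5  -2.4] y [-5.8 -5.2 -5.1 -4.7 -4. ]
20 16 x [-17.3  -1.2] y [-6.3 -5.3 -4.8 -4.4 -3.3]
30 11 x [-20.8  -5.3] y [-6.9 -5.8 -5.2 -4.8  4.7]
tcp_pos: [0.5278, 0.0327, 0.0775]
contact_force: [0.1, 0.4, -1.8]
tcp_pos: [0.5278, 0.0327, 0.0745]
contact_force: [-0.0, -0.4, -1.0]
tcp_pos: [0.5278, 0.0328, 0.0716]
contact_force: [0.2, 0.4, -1.0]
t 16.75 stand [-0.1 91.7 71.6] tcp [0.5278 0.0328 0.0716] yaw 15.6 tilt [0. 0.] F [ 0.2  0.4 -1. ] w 0.0392 gf 41.7 q [-0.54  0.49  0.46  2.06 -0.35  0.66  0.42]
```

Foot is below the wall's top with no contact; continue gently.

```bash
python3 -m crank '[[[0,0,0.3],[0,0,0]],[[0,0,0.3],[0,0,0]]]' | grep -E 'tcp|cont'
python3 -m crank '[[[0,0,0.3],[0,0,0]]]' | grep -E 'tcp|cont'
python3 -m crank '[[[0,0,0.3],[0,0,0]]]' | grep -E 'tcp|cont'
python3 -m crank '[[[0,0,0.3],[0,0,0]]]' | grep -E 'tcp|cont'
python3 -c "
from h import *
st()"
```

```text
tcp_pos: [0.5278, 0.0329, 0.0656]
contact_force: [0.2, 0.9, -1.6]
tcp_pos: [0.5278, 0.0329, 0.0625]
contact_force: [-1.0, 1.1, -1.2]
tcp_pos: [0.5277, 0.0329, 0.0595]
contact_force: [-0.6, 0.8, -0.3]
tcp_pos: [0.5277, 0.0328, 0.0565]
contact_force: [-0.4, 1.0, 0.3]
t 17.25 stand [-0.2 91.7 56.5] tcp [0.5277 0.0328 0.0565] yaw 15.6 tilt [0. 0.] F [-0.4  1.   0.3] w 0.0391 gf 41.9 q [-0.53  0.52  0.44  2.06 -0.36  0.63  0.43]
```

```bash
python3 -m crank '[[[0.03,0,0.3],[0,0,0]],[[0,0,0.3],[0,0,0]]]' | grep -E 'tcp|cont'
python3 -m crank '[[[0,0,0.2],[0,0,0]]]' | grep -E 'tcp|cont'
python3 -m crank '[[[0,0,0.15],[0,0,0]]]' | grep -E 'tcp|cont'
python3 -m crank '[[[0,0,0.1],[0,0,0]]]' | grep -E 'tcp|cont'
python3 -c "
from h import *
st()"
```

```text
tcp_pos: [0.5275, 0.0328, 0.0504]
contact_force: [-0.3, 0.7, -0.9]
tcp_pos: [0.5275, 0.0328, 0.0483]
contact_force: [0.4, -0.1, -2.2]
tcp_pos: [0.5275, 0.0328, 0.047]
contact_force: [0.2, -0.5, -0.9]
tcp_pos: [0.5276, 0.0329, 0.046]
contact_force: [0.5, 0.1, -1.0]
t 17.75 stand [-0.3 91.9 46. ] tcp [0.5276 0.0329 0.046 ] yaw 15.6 tilt [-0. -0.] F [ 0.5  0.1 -1. ] w 0.0388 gf 41.5 q [-0.52  0.54  0.43  2.07 -0.38  0.61  0.44]
```

```bash
python3 -m crank '[[[0,0,0.06],[0,0,0]]]' | grep -E 'tcp|cont'
python3 -m crank '[[[0,0,0.05],[0,0,0]]]' | grep -E 'tcp|cont'
python3 -m crank '[[[0,0,0.04],[0,0,0]]]' | grep -E 'tcp|cont'
```

```text
tcp_pos: [0.5276, 0.0329, 0.0455]
contact_force: [-0.1, -0.2, -1.4]
tcp_pos: [0.5277, 0.0329, 0.0453]
contact_force: [-2.4, 0.3, 7.0]
tcp_pos: [0.5277, 0.0329, 0.0452]
contact_force: [-2.3, -0.2, 9.6]
```

```bash
python3 -m crank '[[[0,0,-0.06],[0,0,0]],[[0,0,0],[0,0,0]],[[0,0,0],[0,0,0]]]' 5.4 | grep -E 'tcp|cont|width'
python3 -m crank '[[[0,0,-2],[0,0,0]],[[0,0,-4],[0,0,0]],[[0,0,-4],[0,0,0]],[[-3,0,-3],[0,0,0]],[[-4,0,-1],[0,0,0.1]]]' 0 | grep -E 'tcp|cont|width'
python3 -m crank '[[[0,0,0],[0,0,0.15]],[[0,0,0],[0,0,0.15]],[[0,0,0],[0,0,0.15]],[[0,0,0],[0,0,0.15]],[[0,0,0],[0,0,0.15]]]' | grep -E 'tcp|cont'
python3 -m crank '[[[0,0,0],[0,0,0.15]],[[0,0,0],[0,0,0.15]],[[0,0,0],[0,0,0.15]],[[0,0,0],[0,0,0.15]],[[0,0,0],[0,0,0.12]]]' | grep -E 'tcp|cont'
python3 -c "
from h import *
st(); plan([*stand(8,-75),.15],-74.4,4)
a,d=optics.grab_frame('scene'); b,e=optics.grab_frame('top'); np.savez('after6.npz',a=a,d=d,b=b,e=e)
f=cv2.resize(a[150:240,220:320,::-1],(440,396),interpolation=cv2.INTER_CUBIC); g=cv2.resize(b[170:230,220:275,::-1],(360,396),interpolation=cv2.INTER_CUBIC); cv2.imwrite('pics/c.png',np.hstack([f,g]))"
```

```text
tcp_pos: [0.5277, 0.033, 0.0454]
contact_force: [-0.7, 0.6, -0.4]
grip_width: 0.0543
tcp_pos: [0.5482, -0.0329, 0.1884]
contact_force: [1.5, 0.9, -1.5]
grip_width: 0.0384
tcp_pos: [0.5461, -0.0344, 0.185]
contact_force: [-0.2, -0.2, -1.6]
tcp_pos: [0.5461, -0.0343, 0.185]
contact_force: [-0.0, 0.3, -1.1]
t 19.85 stand [ -0.6  22.2 185. ] tcp [ 0.5461 -0.0343  0.185 ] yaw -74.7 tilt [-0.001 -0.   ] F [-0.   0.3 -1.1] w 0.0381 gf 40.3 q [-0.78  0.47  0.97  1.95 -0.47  0.96 -0.89]
at [ 0.5461 -0.0343  0.185 ] turn/row [-0.     0.    -0.001]
[0.23, 2.43, 0.87]
[0.22, 2.43, 0.87]
[0.22, 2.43, 0.87]
[0.22, 2.43, 0.88]
```

View pics/c.png

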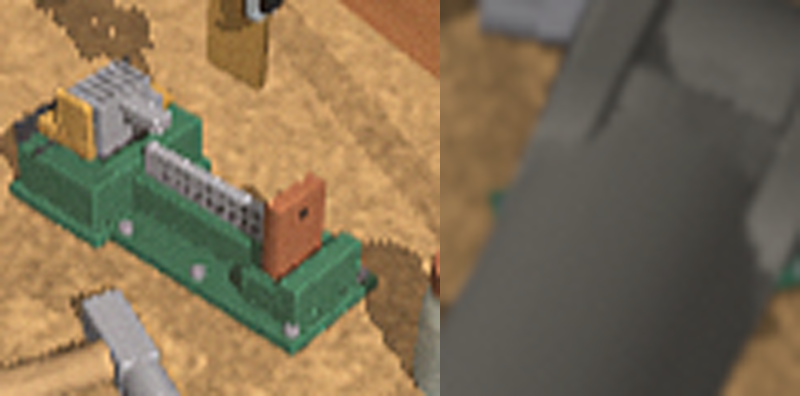

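```bash
python3 -m crank '[[[0,0,0],[0,0,-0.15]],[[0,0,0],[0,0,-0.15]],[[0,0,0],[0,0,-0.15]],[[0,0,0],[0,0,-0.15]],[[0,0,0],[0,0,-0.15]]]' | grep -E 'tcp|cont'
python3 -m crank '[[[0,0,0],[0,0,-0.15]],[[0,0,0],[0,0,-0.15]],[[0,0,0],[0,0,-0.15]],[[0,0,0],[0,0,-0.15]],[[0,0,0],[0,0,-0.15]]]' | grep -E 'tcp|cont'
python3 -m crank '[[[3.5,0,0],[0,0,-0.075]],[[4.0,0.05,0],[0,0,0]],[[0,0,0],[0,0,0]],[[0,0,0],[0,0,0]]]' | grep -E 'tcp|cont|grip'
python3 -c "
from h import *
st(); p=held(12,28,110,256,90)
o=monitor.get_obs(); c=proj('scene',o['tcp_pos'])[0].astype(int); print(c)
cv2.imwrite('pics/d.png',cv2.resize(p[c[1]-45:c[1]+65,c[0]-60:c[0]+60,::-1],(600,550),interpolation=cv2.INTER_CUBIC))"
```

```text
tcp_pos: [0.5462, -0.0344, 0.1853]
contact_force: [-0.2, -0.7, -1.5]
tcp_pos: [0.5462, -0.0345, 0.1853]
contact_force: [1.0, 0.1, -1.3]
tcp_pos: [0.5287, 0.0394, 0.1853]
contact_force: [-1.5, -0.0, -1.8]
grip_width: 0.0386
gripper_force: 40.4
t 21.35 stand [  2.5  97.8 185.3] tcp [0.5287 0.0394 0.1853] yaw 16.2 tilt [-0.  0.] F [-1.5 -0.  -1.8] w 0.0386 gf 40.4 q [-0.64  0.32  0.54  1.98 -0.21  0.9   0.3 ]
n 227 rel TCP x [-19.3  -2.4  21.5] y [-9.9 -6.9 -4.3 -3.4 -2.4] z [-51.3  15.9]
-60 8 x [-14.3  20.3] y [-5.7 -5.2 -5.  -4.5 -4.1]
-50 42 x [-19.3  21.6] y [-9.6 -5.3 -4.5 -3.9 -3. ]
-40 40 x [-17.1  21.5] y [-10.5  -4.4  -4.2  -3.6  -3. ]
-30 44 x [-16.7  21.3] y [-10.3  -4.9  -4.3  -3.7  -2.5]
-20 38 x [-18.7  21.2] y [-9.4 -4.8 -4.3 -3.9 -3.3]
-10 20 x [-18.4  20.5] y [-8.7 -4.9 -4.6 -4.  -3.1]
0 14 x [-20.2  -5.1] y [-5.6 -5.1 -4.3 -4.1 -3.7]
10 18 x [-20.6   9.8] y [-8.3 -6.4 -4.7 -3.9  9.1]
[295 161]
```

View pics/d.png

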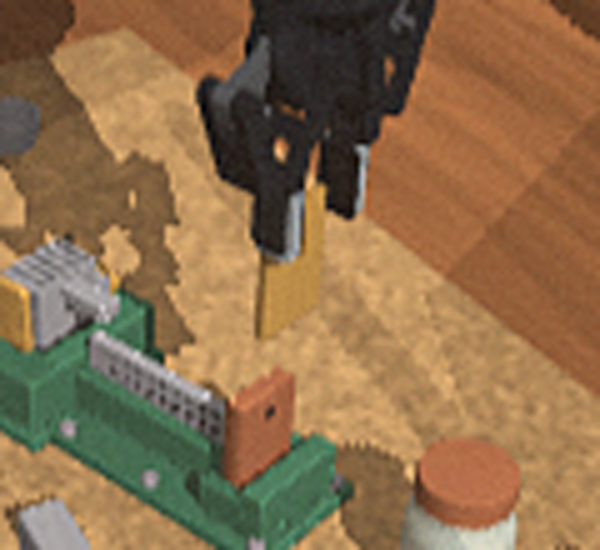

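```bash
python3 -m crank '[[[-0.7,-0.3,1.5],[0,0,0.01]],[[0,0,2],[0,0,0]],[[0,0,0],[0,0,0]],[[0,0,0],[0,0,0]]]' | grep -E 'tcp|cont|grip'
python3 -c "
from h import *
st(); p=held(12,28,110,256,90)"
```

```text
tcp_pos: [0.528, 0.0297, 0.1505]
contact_force: [1.3, -0.4, -1.1]
grip_width: 0.0384
gripper_force: 40.6
t 21.8 stand [ -0.7  88.7 150.5] tcp [0.528  0.0297 0.1505] yaw 15.2 tilt [-0.    -0.001] F [ 1.3 -0.4 -1.1] w 0.0384 gf 40.6 q [-0.6   0.37  0.53  2.01 -0.25  0.83  0.34]
n 232 rel TCP x [-19.9  -2.2  20.8] y [-18.7 -10.4  -5.9  -4.8  -2. ] z [-70.6  19. ]
-60 12 x [-18.4  19.1] y [-8.6 -6.7 -6.1 -5.8 -5.4]
-50 40 x [-18.1  20.9] y [-11.6  -6.2  -5.7  -5.3  -4.5]
-40 37 x [-17.   20.2] y [-10.1  -6.4  -5.9  -5.5  -4.7]
-30 40 x [-18.6  20.7] y [-10.6  -6.5  -5.8  -5.5  -4. ]
-20 34 x [-18.3  20.3] y [-10.6  -6.7  -6.1  -5.3  -4.5]
-10 23 x [-20.6  20.7] y [-10.7  -6.9  -6.4  -5.3  -4.1]
0 15 x [-16.8  -2.4] y [-7.2 -6.1 -5.5 -5.  -4.4]
10 14 x [-20.6  -5.2] y [-11.9  -8.8  -6.4  -5.5  -0.3]
```

```bash
python3 -m crank '[[[0.2,0,0],[0,0,-0.007]],[[0,0,0],[0,0,0]],[[0,0,0],[0,0,0]],[[0,0,0],[0,0,0]]]' | grep -E 'tcp|cont|grip'
python3 -c "
from h import *
st(); p=held(12,28,110,256,90); st(); held(12,28,110,256,90); st()" | grep -vE '^[-1-9]'
```

```text
tcp_pos: [0.5276, 0.0329, 0.1506]
contact_force: [0.6, -0.8, -1.6]
grip_width: 0.0383
gripper_force: 40.6
t 22.25 stand [ -0.3  91.9 150.6] tcp [0.5276 0.0329 0.1506] yaw 15.7 tilt [0. 0.] F [ 0.6 -0.8 -1.6] w 0.0383 gf 40.6 q [-0.61  0.37  0.53  2.01 -0.25  0.82  0.34]
n 223 rel TCP x [-19.4  -1.3  21.3] y [-16.2  -9.5  -5.8  -4.9  -4.3] z [-68.8  16. ]
0 14 x [-18.7  -3.1] y [-6.6 -6.1 -5.7 -5.3 -5. ]
t 22.3 stand [ -0.4  91.9 150.5] tcp [0.5275 0.0329 0.1505] yaw 15.7 tilt [0. 0.] F [-0.5 -0.9 -1.9] w 0.0382 gf 40.6 q [-0.61  0.37  0.53  2.01 -0.25  0.82  0.34]
n 230 rel TCP x [-19.5  -1.5  21.7] y [-17.6 -10.2  -5.7  -4.6  -3.8] z [-69.6  18.8]
0 19 x [-19.3  -2.5] y [-7.  -6.4 -5.6 -5.1  3.8]
t 22.35 stand [ -0.4  91.9 150.4] tcp [0.5275 0.0329 0.1504] yaw 15.7 tilt [0. 0.] F [ 0.2 -0.7 -1.8] w 0.0386 gf 40.6 q [-0.61  0.37  0.53  2.01 -0.25  0.82  0.34]
```

```bash
python3 -m crank '[[[0.02,-0.05,0.5],[0,0,0]],[[0,0,0.6],[0,0,0]],[[0,0,0.6],[0,0,0]],[[0,0,0.6],[0,0,0]]]' | grep -E 'tcp|cont'
python3 -m crank '[[[0,0,0.7],[0,0,0]],[[0,0,0.7],[0,0,0]],[[0,0,0.6],[0,0,0]],[[0,0,0.5],[0,0,0]]]' | grep -E 'tcp|cont'
python3 -m crank '[[[0,0,0.4],[0,0,0]],[[0,0,0.3],[0,0,0]]]' | grep -E 'tcp|cont'
python3 -c "
from h import *
st()"
```

```text
tcp_pos: [0.5267, 0.0329, 0.1265]
contact_force: [-0.1, 0.2, -2.1]
tcp_pos: [0.5268, 0.0328, 0.1016]
contact_force: [0.2, 0.3, -1.3]
tcp_pos: [0.5268, 0.0329, 0.0949]
contact_force: [-0.3, 0.1, -1.3]
t 23.35 stand [-1.  92.  94.9] tcp [0.5268 0.0329 0.0949] yaw 15.7 tilt [-0. -0.] F [-0.3  0.1 -1.3] w 0.0384 gf 40.6 q [-0.56  0.45  0.48  2.05 -0.32  0.71  0.39]
```

```bash
python3 -m crank '[[[0,0,0.3],[0,0,0]],[[0,0,0.3],[0,0,0]]]' | grep -E 'tcp|cont'
python3 -m crank '[[[0,0,0.3],[0,0,0]],[[0,0,0.3],[0,0,0]]]' | grep -E 'tcp|cont'
python3 -m crank '[[[0,0,0.3],[0,0,0]],[[0,0,0.3],[0,0,0]]]' | grep -E 'tcp|cont'
python3 -m crank '[[[0,0,0.3],[0,0,0]],[[0,0,0.2],[0,0,0]]]' | grep -E 'tcp|cont'
python3 -m crank '[[[0,0,0.3],[0,0,0]]]' | grep -E 'tcp|cont'
python3 -c "
from h import *
st()"
```

```text
tcp_pos: [0.527, 0.0329, 0.0892]
contact_force: [-0.2, 0.3, -1.5]
tcp_pos: [0.5269, 0.0329, 0.0831]
contact_force: [0.3, 0.3, -2.0]
tcp_pos: [0.5269, 0.0329, 0.0771]
contact_force: [-0.3, 0.2, -1.4]
tcp_pos: [0.5268, 0.0329, 0.072]
contact_force: [-0.7, 0.0, -1.0]
tcp_pos: [0.527, 0.0328, 0.0692]
contact_force: [0.0, -0.4, -2.0]
t 24.25 stand [-0.9 92.  69.2] tcp [0.527  0.0328 0.0692] yaw 15.7 tilt [0. 0.] F [ 0.  -0.4 -2. ] w 0.0382 gf 40.6 q [-0.54  0.5   0.45  2.06 -0.35  0.66  0.42]
```

```bash
python3 -m crank '[[[0,0,0.2],[0,0,0]]]' | grep -E 'tcp|cont'
python3 -m crank '[[[0,0,0.1],[0,0,0]]]' | grep -E 'tcp|cont'
python3 -m crank '[[[0,0,0.06],[0,0,0]]]' | grep -E 'tcp|cont'
python3 -m crank '[[[0,0,0.05],[0,0,0]]]' | grep -E 'tcp|cont'
```

```text
tcp_pos: [0.5269, 0.0329, 0.067]
contact_force: [0.0, -0.6, -0.9]
tcp_pos: [0.5268, 0.0329, 0.066]
contact_force: [1.5, -0.4, 0.0]
tcp_pos: [0.5268, 0.0329, 0.0656]
contact_force: [-0.4, 0.4, -1.7]
tcp_pos: [0.527, 0.0329, 0.0653]
contact_force: [-0.1, 0.0, 1.2]
```

```bash
python3 -c "
from h import *
st(); held(12,28,110,256,90)"
```

```text
t 24.65 stand [-0.9 92.  65.3] tcp [0.527  0.0329 0.0653] yaw 15.7 tilt [0. 0.] F [-0.1  0.   1.2] w 0.0384 gf 40.9 q [-0.53  0.5   0.45  2.06 -0.35  0.65  0.42]
n 138 rel TCP x [-20.1  -5.1  22.3] y [-18.2  -9.3  -5.6  20.4  21.7] z [-65.8  18.3]
-30 29 x [-15.4  21.5] y [-11.   -6.5  -5.6  -4.9  -2.3]
-20 30 x [-18.9  21. ] y [-15.1  -6.5  -6.   -5.4  -4.3]
-10 16 x [-18.9  21.8] y [-20.6  -7.4  -5.7  -5.3  -4.6]
0 13 x [-19.2  -4.7] y [-6.9 -6.1 -5.3 -5.1  5.6]
10 19 x [-20.4  21.2] y [-17.8  -8.6  -6.3  -5.4  10.5]
```

```bash
python3 -m crank '[[[0,0,0.06],[0,0,0]]]' | grep -E 'tcp|cont'
python3 -m crank '[[[0,0,0.05],[0,0,0]]]' | grep -E 'tcp|cont'
python3 -m crank '[[[0,0,-0.08],[0,0,0]],[[0,0,0],[0,0,0]],[[0,0,0],[0,0,0]]]' 5.6 | grep -E 'tcp|cont|width'
python3 -m crank '[[[0,0,-3],[0,0,0]],[[0,0,-4],[0,0,0]],[[0,0,-4],[0,0,0]]]' | grep -E 'tcp|cont|width'
python3 -m crank '[[[-3,0,-1],[0,0,0]],[[-4,0,0],[0,0,0.1]],[[-1,0,0],[0,0,0.15]]]' 0 | grep -E 'tcp|cont|width'
python3 -c "
from h import *
a,d=optics.grab_frame('scene'); np.savez('after6.npz',a=a,d=d); P=cloud('scene',d); st()
cv2.imwrite('pics/e.png',cv2.resize(a[140:250,215:345,::-1],(650,550),interpolation=cv2.INTER_CUBIC))"
```

```text
tcp_pos: [0.5272, 0.0328, 0.065]
contact_force: [-1.3, -0.4, 9.1]
tcp_pos: [0.5273, 0.0328, 0.0649]
contact_force: [-3.3, -1.2, 11.9]
tcp_pos: [0.5269, 0.0329, 0.0649]
contact_force: [-0.3, 0.0, -0.3]
grip_width: 0.0562
tcp_pos: [0.5263, 0.0327, 0.1757]
contact_force: [1.0, 0.9, 0.0]
grip_width: 0.0557
tcp_pos: [0.5485, -0.0488, 0.1861]
contact_force: [-0.1, -0.9, -0.5]
grip_width: 0.0126
t 25.85 stand [ -2.6   7.6 185.5] tcp [ 0.548  -0.0489  0.1855] yaw 0.3 tilt [ 0.002 -0.002] F [ 0.5 -1.3  0.4] w 0.0056 gf 0.0 q [-0.53  0.37  0.64  1.94 -0.27  0.92  0.25]
```

View pics/e.png

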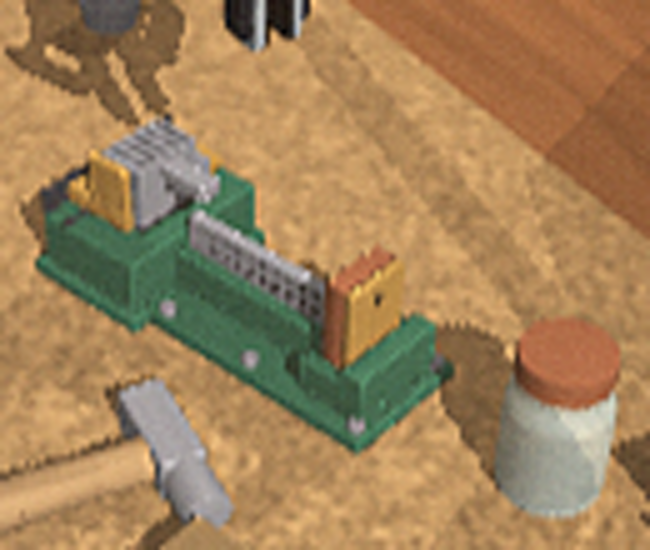

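```bash
python3 -m crank '[[[0,0,0],[0,0,0.15]],[[0,0,0],[0,0,0.15]],[[0,0,0],[0,0,0.15]],[[0,0,0],[0,0,0.15]],[[0,0,0],[0,0,0.15]]]' | grep -E 'tcp|cont'
python3 -m crank '[[[0,0,0],[0,0,0.15]],[[0,0,0],[0,0,0.15]],[[0,0,0],[0,0,0.15]],[[0,0,0],[0,0,0.1]],[[0,0,0],[0,0,0]]]' | grep -E 'tcp|cont|width'
python3 -c "
from h import *
P=np.load('after6.npz'); a,d=P['a'],P['d']; C=cloud('scene',d); H=cv2.cvtColor(a,cv2.COLOR_RGB2HSV); D=(C[...,:2]-OS)*1000; t=np.radians(YAW)
xs=D[...,0]*np.cos(t)+D[...,1]*np.sin(t); ys=-D[...,0]*np.sin(t)+D[...,1]*np.cos(t); Z=C[...,2]*1000
for n,m in dict(tops=(abs(xs)<25)&(ys>60)&(ys<92)&(Z>77)&(Z<95),tab=(H[...,1]>140)&(xs>15)&(xs<45)&(ys<-50)&(Z>72)&(Z<95)).items():
  print(n,m.sum(),np.percentile(xs[m],[2,50,98]).round(1),np.percentile(ys[m],[2,50,98]).round(1),np.percentile(Z[m],[2,50,98]).round(1))
st(); plan([*stand(8,-75),.10],-74.4,4)"
```

```text
tcp_pos: [0.5472, -0.0433, 0.1845]
contact_force: [0.9, -0.0, -0.2]
tcp_pos: [0.5473, -0.0433, 0.1843]
contact_force: [-0.2, 0.2, 0.1]
grip_width: -0.0001
tops 96 [-18.5   2.9  20.8] [68.1 79.  87.4] [77.4 80.6 82.7]
tab 52 [15.7 30.1 32.2] [-1957.1   -79.7   -62.5] [72.2 81.1 90.2]
t 26.85 stand [ -1.8  13.2 184.3] tcp [ 0.5473 -0.0433  0.1843] yaw -73.0 tilt [-0.001 -0.   ] F [-0.2  0.2  0.1] w -0.0001 gf 0.0 q [-0.76  0.47  0.96  1.95 -0.47  0.96 -0.85]
at [ 0.5473 -0.0433  0.1843] turn/row [-0.     0.     0.006]
[0.19, 2.21, 2.11]
[0.21, 2.21, 2.11]
[0.22, 2.21, 2.11]
[0.23, 2.21, 2.11]
```

```bash
python3 -m crank '[[[0.2,2.2,1],[0,0,0.006]],[[0.2,2.2,2],[0,0,0.006]],[[0.2,2.2,2],[0,0,0.006]],[[0.2,2.2,2],[0,0,0.006]],[[0,0,0],[0,0,0]]]' | grep -E 'tcp|cont'
python3 -m crank '[[[0,0,0],[0,0,0]],[[0,0,0],[0,0,0]]]' | grep -E 'tcp|cont'
python3 -c "
from h import *
st(); plan([*stand(8,-75),.085],-74.4,1)"
```

```text
tcp_pos: [0.5787, -0.1288, 0.1127]
contact_force: [-0.1, -0.4, -0.7]
tcp_pos: [0.5803, -0.1254, 0.1153]
contact_force: [0.6, 0.3, -0.1]
t 27.55 stand [  7.9 -74.8 115.3] tcp [ 0.5803 -0.1254  0.1153] yaw -74.3 tilt [0.    0.001] F [ 0.6  0.3 -0.1] w 0.0002 gf 0.0 q [-0.49  0.62  0.84  1.9  -0.6   0.89 -0.65]
at [ 0.5803 -0.1254  0.1153] turn/row [-0.001 -0.001  0.001]
[0.01, 0.03, 3.03]
```

```bash
python3 -m crank '[[[0,0,2],[0,0,0]],[[0,0,1],[0,0,0]],[[0,0,0],[0,0,0]]]' | grep -E 'tcp|cont'
python3 -m crank '[[[0,0,0.3],[0,0,0]],[[0,0,0.2],[0,0,0]]]' | grep -E 'tcp|cont'
python3 -m crank '[[[0,0,0.5],[0,0,0]]]' | grep -E 'tcp|cont'
python3 -m crank '[[[0,0,0.5],[0,0,0]],[[0,0,0],[0,0,0]]]' | grep -E 'tcp|cont'
python3 -c "
from h import *
st()"
```

```text
tcp_pos: [0.5793, -0.1251, 0.0841]
contact_force: [-0.0, -0.5, 0.3]
tcp_pos: [0.5805, -0.1263, 0.0806]
contact_force: [0.2, 1.2, 2.9]
tcp_pos: [0.5806, -0.1263, 0.0757]
contact_force: [-1.9, 1.7, 6.5]
tcp_pos: [0.5806, -0.1263, 0.0703]
contact_force: [-2.6, 1.8, 7.7]
t 28.35 stand [  7.9 -75.7  70.3] tcp [ 0.5806 -0.1263  0.0703] yaw -74.5 tilt [0.001 0.001] F [-2.6  1.8  7.7] w -0.0002 gf 3.9 q [-0.45  0.68  0.78  1.92 -0.66  0.81 -0.61]
```

```bash
python3 -m crank '[[[0,0,0.2],[0,0,0]]]' | grep -E 'tcp|cont'
python3 -m crank '[[[0,0,0.1],[0,0,0]]]' | grep -E 'tcp|cont'
python3 -m crank '[[[0,0,0.05],[0,0,0]],[[0,0,0],[0,0,0]]]' | grep -E 'tcp|cont'
python3 -m crank '[[[0,0,0.05],[0,0,0]],[[0,0,0],[0,0,0]]]' | grep -E 'tcp|cont'
python3 -c "
from h import *
st()"
```

```text
tcp_pos: [0.5806, -0.1264, 0.0687]
contact_force: [-1.7, 2.2, 8.2]
tcp_pos: [0.5806, -0.1264, 0.0677]
contact_force: [-2.5, 1.6, 9.2]
tcp_pos: [0.5806, -0.1264, 0.0673]
contact_force: [-2.5, 1.7, 9.3]
tcp_pos: [0.5806, -0.1264, 0.0669]
contact_force: [-1.8, 2.6, 8.6]
t 28.95 stand [  7.9 -75.8  66.9] tcp [ 0.5806 -0.1264  0.0669] yaw -74.5 tilt [0.001 0.001] F [-1.8  2.6  8.6] w 0.0001 gf 4.6 q [-0.44  0.69  0.77  1.92 -0.66  0.81 -0.6 ]
```

```bash
python3 -m crank '[[[0,0,0.05],[0,0,0]]]' | grep -E 'tcp|cont'
python3 -m crank '[[[0.2,0,0],[0,0,0]],[[0.2,0,0],[0,0,0]]]' | grep -E 'tcp|cont'
python3 -m crank '[[[0.2,0,0],[0,0,0]]]' | grep -E 'tcp|cont'
python3 -m crank '[[[0.2,0,0],[0,0,0]]]' | grep -E 'tcp|cont'
python3 -c "
from h import *
st()"
```

```text
tcp_pos: [0.5806, -0.1264, 0.0665]
contact_force: [-4.9, 2.6, 15.2]
tcp_pos: [0.5809, -0.1264, 0.0664]
contact_force: [-16.3, 2.4, 23.5]
tcp_pos: [0.5816, -0.1263, 0.0664]
contact_force: [-14.4, 0.5, 22.1]
tcp_pos: [0.5845, -0.1261, 0.0665]
contact_force: [-13.1, -1.5, 18.6]
t 29.45 stand [ 11.7 -76.6  66.5] tcp [ 0.5845 -0.1261  0.0665] yaw -74.6 tilt [-0.005  0.001] F [-13.1  -1.5  18.6] w 0.0003 gf 9.0 q [-0.44  0.7   0.77  1.91 -0.66  0.82 -0.61]
```

```bash
python3 -m crank '[[[0.1,0,-0.05],[0,0,0]]]' | grep -E 'tcp|cont'
python3 -m crank '[[[0.2,0,0],[0,0,0]]]' | grep -E 'tcp|cont'
python3 -m crank '[[[0.2,0,0],[0,0,0]]]' | grep -E 'tcp|cont'
python3 -m crank '[[[0.2,0,0],[0,0,0]]]' | grep -E 'tcp|cont'
python3 -c "
from h import *
st()"
```

```text
tcp_pos: [0.5866, -0.1258, 0.0667]
contact_force: [-6.5, -0.5, 9.2]
tcp_pos: [0.5886, -0.1253, 0.0666]
contact_force: [-8.4, -1.2, 11.7]
tcp_pos: [0.5902, -0.1249, 0.0666]
contact_force: [-9.8, -2.3, 12.5]
tcp_pos: [0.5919, -0.1245, 0.0665]
contact_force: [-10.3, -2.4, 12.9]
t 29.85 stand [ 19.3 -77.   66.5] tcp [ 0.5919 -0.1245  0.0665] yaw -74.6 tilt [-0.004 -0.001] F [-10.3  -2.4  12.9] w 0.0001 gf 6.8 q [-0.44  0.7   0.77  1.89 -0.66  0.83 -0.62]
```

```bash
python3 -m crank '[[[0.2,-0.02,-0.02],[0,0,0]]]' | grep -E 'tcp|cont'
python3 -m crank '[[[0.2,-0.02,0],[0,0,0]]]' | grep -E 'tcp|cont'
python3 -m crank '[[[0.2,-0.02,0],[0,0,0]]]' | grep -E 'tcp|cont'
python3 -m crank '[[[0.2,-0.02,0],[0,0,0]]]' | grep -E 'tcp|cont'
python3 -c "
from h import *
st()"
```

```text
tcp_pos: [0.5939, -0.1239, 0.0666]
contact_force: [-7.4, -2.4, 8.5]
tcp_pos: [0.596, -0.1233, 0.0666]
contact_force: [-7.6, -2.7, 9.2]
tcp_pos: [0.5979, -0.1228, 0.0666]
contact_force: [-7.6, -4.6, 8.0]
tcp_pos: [0.5999, -0.1221, 0.0666]
contact_force: [-8.3, -2.8, 8.3]
t 30.25 stand [ 27.6 -76.9  66.6] tcp [ 0.5999 -0.1221  0.0666] yaw -74.6 tilt [-0.003 -0.002] F [-8.3 -2.8  8.3] w -0.0001 gf 5.4 q [-0.44  0.71  0.77  1.87 -0.66  0.84 -0.63]
```

```bash
python3 -m crank '[[[0.1,0,0],[0,0,0]]]' | grep -E 'tcp|cont'
python3 -m crank '[[[0.1,0,0],[0,0,0]]]' | grep -E 'tcp|cont'
python3 -m crank '[[[0.1,0,0],[0,0,0]]]' | grep -E 'tcp|cont'
python3 -c "
from h import *
st()"
```

```text
tcp_pos: [0.6008, -0.1218, 0.0666]
contact_force: [-9.8, -4.5, 10.0]
tcp_pos: [0.6009, -0.1218, 0.0666]
contact_force: [-12.1, -3.1, 12.1]
tcp_pos: [0.6009, -0.1218, 0.0665]
contact_force: [-14.8, -4.0, 15.1]
t 30.55 stand [ 28.7 -76.9  66.5] tcp [ 0.6009 -0.1218  0.0665] yaw -74.7 tilt [-0.006 -0.001] F [-14.8  -4.   15.1] w -0.0004 gf 9.0 q [-0.44  0.72  0.77  1.87 -0.66  0.84 -0.63]
```

```bash
python3 -m crank '[[[-0.25,0,0],[0,0,0]],[[-0.2,0,-0.1],[0,0,0]],[[0,0,-0.3],[0,0,0]]]' | grep -E 'tcp|cont'
python3 -m crank '[[[0,0,-2],[0,0,0]],[[0,0,-4],[0,0,0]],[[0,-4,-4],[0,0,0]],[[-2,-4,-2],[0,0,0]],[[-4,-3,0],[0,0,0]]]' | grep -E 'tcp|cont'
python3 -m crank '[[[-4,0,0],[0,0,0]],[[-4,0,0],[0,0,0]],[[0,0,0],[0,0,0]]]' | grep -E 'tcp|cont'
python3 -c "
from h import *
a,d=optics.grab_frame('scene'); C=cloud('scene',d); H=cv2.cvtColor(a,cv2.COLOR_RGB2HSV); D=(C[...,:2]-OS)*1000; t=np.radians(YAW)
xs=D[...,0]*np.cos(t)+D[...,1]*np.sin(t); ys=-D[...,0]*np.sin(t)+D[...,1]*np.cos(t); Z=C[...,2]*1000
for n,m in dict(packers=(abs(xs)<25)&(ys>60)&(ys<92)&(Z>77)&(Z<95),tab=(H[...,1]>140)&(xs>20)&(xs<60)&(ys<-50)&(ys>-100)&(Z>70)&(Z<95),pad=(abs(xs)<22)&(ys<-60)&(ys>-90)&(Z>55)&(Z<95)&(H[...,1]<70)).items():
  print(n,m.sum(),np.percentile(xs[m],[2,50,98]).round(1),np.percentile(ys[m],[2,50,98]).round(1),np.percentile(Z[m],[2,50,98]).round(1))
st(); cv2.imwrite('pics/f.png',cv2.resize(a[140:340,190:440,::-1],(750,600),interpolation=cv2.INTER_CUBIC))"
```

```text
tcp_pos: [0.6004, -0.1207, 0.0704]
contact_force: [-0.6, -0.4, -0.7]
tcp_pos: [0.5178, -0.0319, 0.1879]
contact_force: [-0.3, -0.8, 0.9]
tcp_pos: [0.4319, -0.0565, 0.1843]
contact_force: [0.8, -0.1, 1.2]
packers 93 [-18.2   2.9  20.5] [69.1 78.7 87.1] [77.2 80.8 82.8]
tab 48 [40.3 44.5 46.4] [-89.2 -76.5 -61.6] [71.4 81.1 87.4]
pad 145 [-20.7   4.3  21.3] [-89.  -71.4 -60.2] [56.8 68.9 71.5]
t 31.7 stand [-113.    31.4  185.2] tcp [ 0.4353 -0.0556  0.1852] yaw -74.5 tilt [-0.001  0.003] F [ 0.7  0.7 -0.5] w 0.0003 gf 0.0 q [-0.97  0.25  1.13  2.19 -0.31  0.87 -0.95]
```

View pics/f.png

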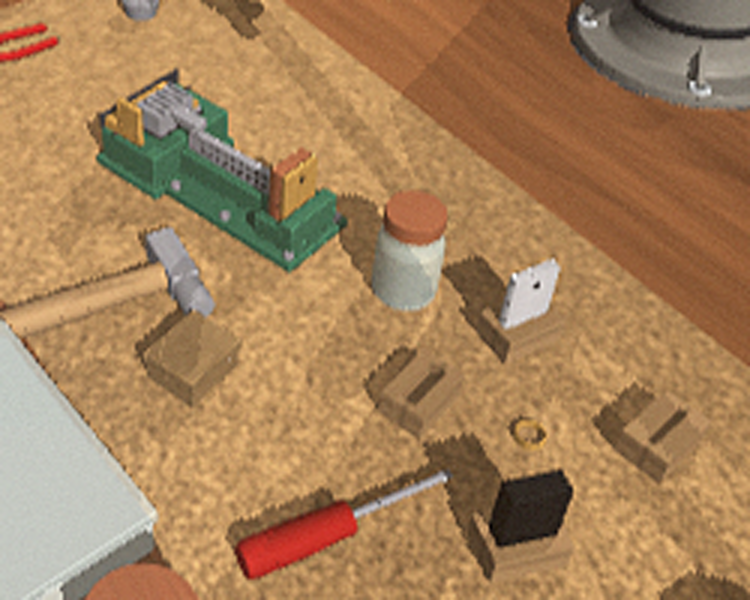

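```bash
python3 -c "
from bench import r
print(r.hand_in())"
```

```text
the job is handed in; nothing more can be done
None
```

The job is handed in at about 32 s: the plate is home, packers 13 and 6 stand on the gap floor, and the plunger is pressed and trapped with the keeper fully home. I closed the gripper too early after first placing packer 6 and carried it back out, so it had to be inserted a second time; nothing else was disturbed.

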